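# Tighten the hoop anchor nut with an adjustable wrench

### The job

Put the adjustable wrench flat on the foot plate with its jaws around the slack anchor nut, and roll its worm with a fingertip, pressing lightly, until the jaws just fit the nut. Then swing the handle gently clockwise, seen from above, until the nut comes up tight, without forcing it past that, and leave the wrench lying there on the nut. Leave everything else on the bench where it is.

Things in the scene. Friction and masses are not known exactly. Their poses are not given: they have to be found in the camera images.
- nut_centre (a point): Centre of the steel hexagon anchor nut (32 mm across flats, 37 over corners, 17 high), half-way up it, 18.5 mm above the bench. Its 17 mm stud ends 7 mm above it. Axes turn with the nut: z up, flats face +/-y, corners +/-x; -x points roughly to world +y (within 0.7 rad), over the plate's open side. A wrench whose axes are parallel to these fits the flats, handle over the open side.
- foot_plate: Galvanised hoop foot plate, fixed to the bench, carrying the nut; origin at its underside, under the nut. 10 mm thick, x from -75 to 75 mm, y from -100 to 150 mm in its axes. An upright tube socket, 48 mm across, its top 150 mm above the bench, stands on it at y = -72 mm; the rest is flat.
- anchor_nut (a joint): Turn of the nut, rad: 0 = tight on its hard stop, negative = slack (starts -0.7 to -0.4); grows clockwise seen from above. Turning takes about 0.4 N m, some 2.5 N at 160 mm out on the handle, then it stops dead.
- wrench_mouth (a point): Steel adjustable wrench (240 mm, 0.5 kg, lying flat): where the centre of the nut lies when held, 7.5 mm above its flat underside, half-way up the 15 mm thick head. Axes: x from handle to mouth, z up. Jaws reach 20 mm ahead; fixed jaw face at y = -16 mm, moving one at y = +24 mm less the jaw reading, throat face at x = -22 mm; head spans y -31 to 39 mm.
- wrench_grip (a point): Place to grasp the wrench, near its balance point: on the handle's centre line, half-way up (6.5 mm above the underside), 90 mm behind the mouth point. The handle is a straight bar 24 mm wide (along y), 13 mm thick, from x = -65 to x = -205 mm of the mouth point. Axes as wrench_mouth.
- worm_top (a point): Top of the wrench's knurled worm, at its middle: 46 mm behind the mouth point, 20.5 mm above the underside, 5.5 mm above the head around it. Axes as wrench_mouth. To roll it, press a fingertip on its top (about 10 N) and drag along the wrench; dragging towards the mouth (+x) closes the jaws. It takes about 8 N along the drag; when the jaws meet the nut it stops and the fingertip skids.
- worm: The worm itself: a steel roller, radius 10 mm, 22 mm long, axis along the wrench's y, in a window of the head; origin on its axis at the middle, turning with it. One turn moves the jaw 8 mm (1.3 mm for 10 mm of drag). It holds its setting under ordinary load, but a hard push on the handle against the tight nut (some 15 N at 160 mm out) springs the jaws open and the wrench skids.
- wrench: The whole wrench with jaw and worm; origin on its underside below the mouth point; axes as wrench_mouth.
- jaw (a joint): Travel of the moving jaw from fully open, m: gap between the jaws = 40 mm less this. Starts 0 to 3 mm; 8 mm when it just fits the nut.
- pot_a: Square black plant pot with seedling, 80 mm wide, 75 mm tall without leaves, towards the far side of the bench; a bystander. Origin at the underside.
- pot_b: Another such pot, a bystander.
- pot_c: A third such pot, a bystander.
- washer: Loose steel washer, 44 mm across, 6 mm thick, lying on the bench; a bystander.
- trowel: Garden trowel with wooden handle, 280 mm long, lying on the bench; a bystander.
- twine_spool: Wooden twine spool, 60 mm across, 63 mm tall; a bystander.
- spray_bottle: White bottle, 70 mm across, 190 mm tall; a bystander.
Mind the look-alikes: they are no part of the job. Leave any purple look-alike of the wrench alone.

How it is judged (in metres and radians):
On the way:
1. the wrench lies flat around the nut and its jaws just fit it (gap less than 1.2 mm over the nut's width) while the nut is still at least 0.25 rad from tight (horizontal distance between wrench_mouth and nut_centre below 0.007 m and z of wrench_mouth in the frame of nut_centre below 0.006 m and angle between wrench_mouth's own z axis and vertical below 0.1 rad and value of joint jaw between 0.0068 and 0.01 m and value of joint anchor_nut below -0.25 rad), for 0.2 s.
At the end, for the whole second after the job is handed in: The nut is within 0.05 rad of tight; the wrench lies at rest and flat on the foot plate (tilt under 0.1 rad), mouth point within 7 mm of the nut's centre and at most 6 mm above it, jaws still within 2 mm of the nut's width (horizontal distance between wrench_mouth and nut_centre below 0.007 m and z of wrench_mouth in the frame of nut_centre below 0.006 m and angle between wrench_mouth's own z axis and vertical below 0.1 rad and value of joint jaw above 0.006 m and value of joint anchor_nut above -0.05 rad and linear speed of wrench below 0.02 m/s); the robot touches nothing.
It fails at once if a bystander is moved more than 25 mm (distance of any of pot_a, pot_b, pot_c, washer, trowel, twine_spool, spray_bottle from where it was at the start of the episode above 0.025 m).
It fails at once if the worm is pressed with more than 40 N (contact force between the fingers and worm above 40 N).
It also fails if it takes over 72 s, if anything falls off the work surface, if the arm or the gripper's body presses on something with over 40 N, if the wrist force passes 120 N, or if a joint passes its speed limit or range.

### The arm

A 6-joint arm with a two-finger parallel gripper is mounted at the origin on the work surface. World frame = base frame: x ahead of the robot, y to its left, z up, the work surface at z = 0. Lengths are in mm, angles in rad, forces in N, time in s.
With the tool pointing down it reaches from about 400 to 925 mm from the base axis. Payload 12.5 kg.
Tool frame: the origin (TCP) lies on the mounting face of the last link; the fingertips stand 190 mm ahead of it and the grasp point (between the pads) lies 171 mm ahead of it (env.grasp_offset is the distance from the TCP to the grasp point, in mm); z points along the fingers, y is the direction in which the jaws open and shut (so a half turn about z gives the same grasp; the last joint's range is limited). The gripper opens to 95 mm and grips with 3 to 60 N. Pads are 20 mm wide; open, the fingers measure 119 mm over their backs; the gripper's body (75 mm by 180 mm) begins 59 mm behind the grasp point.
Start: joints at [1.084, 0.491, 1.559, -0, 1.092, -0.106], TCP at [232.266, 580.239, 404.761] pointing down, gripper open.
Joint ranges: [-3.1, 3.1], [-0.84, 2.19], [0.05, 2.79], [-1.13, 4.28], [0.06, 2.93], [-2.69, 2.69]. Speed limits (rad/s): [2.22, 2.22, 2.79, 3.14, 3.14, 3.14].

### API

Orientations are given as [roll, pitch, yaw] about the fixed x, y, z axes, in that order (R = Rz(yaw) Ry(pitch) Rx(roll)).
In Python, from cell import env, viewer gives the robot as it stands.
- The arm moves only by the tool play_rows, never from a script. Its argument "increments" is a list of rows, each an object of numbers: "dx", "dy", "dz": the shift along the tool's x, y, z in mm; "rx", "ry", "rz": the turn, a rotation vector about the tool's x, y, z in units of 6 degrees (1.0 is 6 degrees). A call has 1 to 8 rows; each row is the pose to reach, as a shift and turn from the pose measured when the call began, along the tool's axes at that moment; what a row does not reach only later rows make up. A row lasts 1/12 s, in which the tool goes at most 41.7 mm and 7.16 degrees, less where a joint would pass 70% of its speed; a pose out of reach is approached as far as the arm can. A call with a gripper value outside its range is refused whole. "fingers" is the opening, from 0 (shut) to 1 (fully open), set as the call begins (left out, the last holds). The fingers move at their own pace and stop on an object; the grip force is fixed at half the most. Time passes only in rows, so rows that repeat a pose let the fingers close. It gives the time, the measured TCP pose, the force and the opening at its end, in the units of the state.
- env.state(): the state, without advancing time (a new reading comes with each control period).
- viewer.read_camera(name): name is "side" or "top" or "wrist"; returns a dict with "image" (384x512x3 uint8, red, green, blue), "fx", "fy", "cx", "cy" (pixels), "k1" (the pictures are not rectified: a ray, as slopes to the right and down, at radius r is drawn at 1 + k1 r^2 times it, then the intrinsics apply), "rvec" (rotation vector, rad) and "tvec" (3), from world to camera coordinates, as OpenCV has them. Camera axes: x right, y down, z forward; pixel columns grow to the right and rows downward; lengths in mm; the calibration is good to about 2 mm. A picture is of the moment at which its call begins. There is no depth.
- env.job_done(): hands the job in, once; it reports no verdict.
The state is a dict: "t": time; "joints": joint angles; "qvel": joint speeds; "tau": joint torques, N m; "eef_pos": TCP position; "tcp_rot": TCP orientation; "ft_force": force on the tool from outside, world axes, zero at the start; "moment": the same for the moment, N m; "opening": opening from 0.0 (shut) to 1.0 (fully open).
Only numpy, scipy, OpenCV 4.12 (cv2) and the standard library are available. Lean on these libraries where they do the work, as an engineer would, in place of code of your own. Each camera call takes 0.05 s, during which the arm holds its last target.

## Working session

There is one attempt and no reset: what is moved stays moved. The work goes in short steps, Python scripts to look and compute and a tool call to move; the robot and the scene stay as the last step left them, time stands still between calls to the robot, and variables do not carry over. Pictures are saved under pics/ and viewed, and the job is handed in when it is done.

Besides the shell and the picture viewer there is one more tool, called after "Call:" as name([rows], argument=value, ...), one row to a line, values as JSON. play_rows: Moves the arm, as the interface text tells. Its arguments: {"type":"object","properties":{"increments":{"type":"array","items":{"type":"object","properties":{"dx":{"type":"number"},"dy":{"type":"number"},"dz":{"type":"number"},"rx":{"type":"number"},"ry":{"type":"number"},"rz":{"type":"number"}}}},"fingers":{"type":"number"}},"required":["increments"]}

```bash
ls; mkdir -p pics; cat > h.py <<'E'
import numpy as np, cv2
from cell import env, viewer
from scipy.spatial.transform import Rotation as R
def cam(n,save=None):
    c=viewer.read_camera(n)
    if save: cv2.imwrite('pics/'+save,c['image'][:,:,::-1])
    return c
def proj(c,P):
    P=np.atleast_2d(np.array(P,float)); M=R.from_rotvec(np.ravel(c['rvec'])).as_matrix()
    q=P@M.T+np.ravel(c['tvec']); s=q[:,:2]/q[:,2:]; r2=(s**2).sum(1,keepdims=True)
    s=s*(1+c['k1']*r2); return s*[c['fx'],c['fy']]+[c['cx'],c['cy']]
def unproj(c,uv,z):
    uv=np.atleast_2d(np.array(uv,float)); d=(uv-[c['cx'],c['cy']])/[c['fx'],c['fy']]; s=d.copy()
    for _ in range(30): s=d/(1+c['k1']*(s**2).sum(1,keepdims=True))
    M=R.from_rotvec(np.ravel(c['rvec'])).as_matrix(); o=-M.T@np.ravel(c['tvec'])
    w=np.c_[s,np.ones(len(s))]@M
    return o+w*((z-o[2])/w[:,2:])
E
python3 - <<'E'
from h import *
print(env.state())
for n in ['top','side','wrist']:
    c=cam(n,n+'0.png'); print(n,c['fx'],c['cx'],c['cy'],c['k1'],c['rvec'],c['tvec'])
E
```

```text
pics
{'t': 0.0, 'joints': array([ 1.08439434e+00,  4.91539214e-01,  1.55942438e+00,  1.28203107e-05,
        1.09166813e+00, -1.05576080e-01]), 'qvel': array([ 6.29435759e-04, -2.85546813e-04,  9.72781162e-05,  1.71526743e-04,
        6.57513755e-05, -5.40094558e-04]), 'tau': array([ 1.69870324e-03, -6.12654305e+01, -2.58183396e+01,  6.93696295e-02,
        4.81658941e-02, -1.17371228e-04]), 'eef_pos': array([232.25614488, 580.21426696, 404.18291075]), 'tcp_rot': array([-3.14056057e+00, -1.20803881e-04,  2.76076077e+00]), 'ft_force': array([ 0.17385305, -0.16158467,  0.09155959]), 'moment': array([ 0.07805886, -0.01929425,  0.01720808]), 'opening': 0.9977037625739611}
top 349.7482372652475 250.2376898918774 196.97440054032828 -0.00971590668614426 [ 2.1451471  -2.11286243  0.16840526] [ 19.72494291 541.05208327 967.77321448]
side 435.80697358169095 257.6784473528811 193.20710198087997 -0.02097557798889045 [ 2.10846826 -0.05956638  0.03224128] [-546.80583231   81.26370958 1460.81796088]
wrist 344.75891838793467 255.3080198525856 191.99440676361726 -0.09851505464192203 [-2.40472706 -1.62776923 -0.22388729] [-623.54395401  -30.03088755  393.15870493]
```

View pics/top0.png

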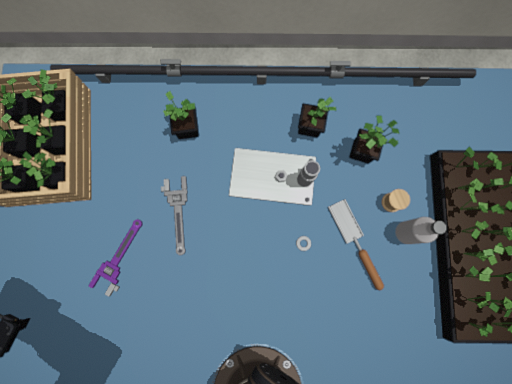

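View pics/side0.png

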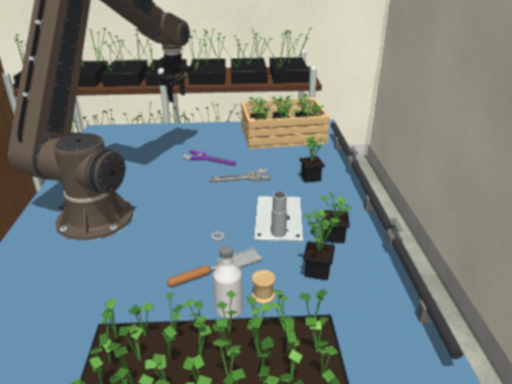

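View pics/wrist0.png

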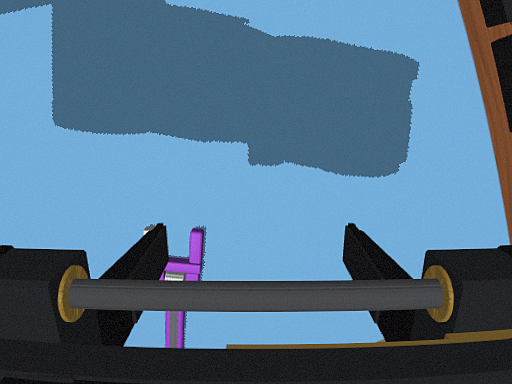

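```bash
python3 - <<'E'
from h import *
im=cv2.imread('pics/top0.png')
a=cv2.resize(im[165:265,140:220],None,fx=6,fy=6,interpolation=cv2.INTER_CUBIC)
b=cv2.resize(im[140:215,220:330],None,fx=7,fy=7,interpolation=cv2.INTER_CUBIC)
cv2.imwrite('pics/cw.png',a);cv2.imwrite('pics/cn.png',b)
c=cam('top')
for n,z,uv in [('wr head',13,[175,192]),('tail',13,[181,251]),('nut',27,[281,176]),('washer',6,[304,243]),('plate',10,[[236,149],[230,196],[311,204],[316,157]])]: print(n,unproj(c,uv,z).round(0))
E
```

```text
wr head [[558. 255.  13.]]
tail [[383. 228.  13.]]
nut [[609. -63.  27.]]
washer [[ 412. -132.    6.]]
plate [[ 696.   74.   10.]
 [ 549.   89.   10.]
 [ 528. -153.   10.]
 [ 674. -171.   10.]]
```

View pics/cw.png

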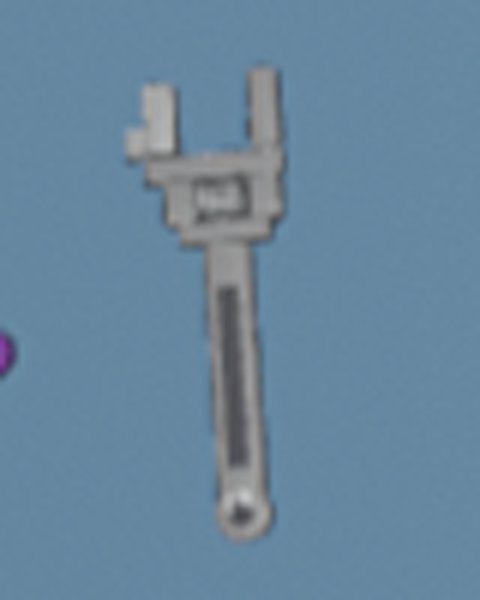

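View pics/cn.png

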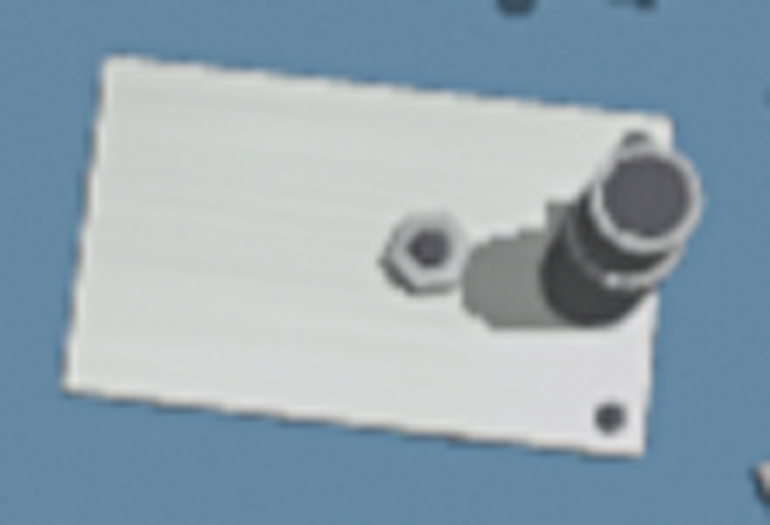

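Purple wrench at (118,260) is the decoy. The steel one at (178,215) matches the description and the crop confirms it: mouth up in the picture, moving jaw left, worm at about (177,198). The nut is at (281,176), beside the socket. Next I'll check the wrist camera geometry and work out the wrench pose.

```bash
cat >> h.py <<'E'
def tool(s=None):
    s=s or env.state(); return np.array(s['eef_pos']),R.from_euler('xyz',s['tcp_rot']).as_matrix()
def plan(pos,yaw,s=None,ext=0):
    "shift in tool axes and rz (6deg units) to reach TCP pos, pointing down with yaw"
    p,M=tool(s); d=M.T@(np.array(pos,float)-p)
    Mt=R.from_euler('xyz',[np.pi,0,yaw]).as_matrix()
    rv=R.from_matrix(M.T@Mt).as_rotvec()/np.radians(6)
    return d.round(2),rv.round(3)
E
python3 - <<'E'
from h import *
c=cam('wrist'); M=R.from_rotvec(np.ravel(c['rvec'])).as_matrix(); o=-M.T@np.ravel(c['tvec'])
p,T=tool(); print('cam in tool',T.T@(o-p)); print('cam axes in tool (cols)',(T.T@M.T).round(3))
c=cam('top')
px=lambda l:[[140+u/6,165+v/6] for u,v in l]
h=unproj(c,px([[229,252],[243,512]]),13); print(h)
d=h[0]-h[1]; print('yaw',np.arctan2(d[1],d[0]),np.linalg.norm(d))
w=unproj(c,px([[221,195]]),18);print('worm',w)
print('throat',unproj(c,px([[215,157]]),15))
print('jaw tips',unproj(c,px([[263,66],[158,84]]),15))
print(unproj(c,[[220+430/7,140+247/7]],34))
E
```

```text
cam in tool [78.06700977 -0.76384696 18.85880856]
cam axes in tool (cols) [[-0.    -0.962 -0.272]
 [ 1.     0.    -0.001]
 [ 0.001 -0.272  0.962]]
[[512.78297746 242.91333725  13.        ]
 [385.07531017 229.66666234  13.        ]]
yaw 0.1033569219927089 128.39284513444437
worm [[540.63461931 247.24671842  18.        ]]
throat [[560.35376042 251.91725895  15.        ]]
jaw tips [[607.31452489 230.07605838  15.        ]
 [597.31083437 282.63287374  15.        ]]
[[609.11917393 -63.2390171   34.        ]]
```

```bash
python3 - <<'E'
from h import *
print(plan([497,243,320],0.10+np.pi))
E
```

```text
(array([-371.11, -214.68,   84.63]), array([-3.000e-03, -1.000e-03, -4.591e+00]))
```

Call:
play_rows([
  {"dx": -40,"dy": -23,"dz": 9,"rz": -0.5},
  {"dx": -78,"dy": -45,"dz": 18,"rz": -1},
  {"dx": -116,"dy": -67,"dz": 27,"rz": -1.5},
  {"dx": -154,"dy": -89,"dz": 36,"rz": -2},
  {"dx": -190,"dy": -110,"dz": 45,"rz": -2.5},
  {"dx": -226,"dy": -131,"dz": 54,"rz": -3},
  {"dx": -262,"dy": -152,"dz": 62,"rz": -3.5},
  {"dx": -296,"dy": -171,"dz": 70,"rz": -4},
])

```text
invalid input
```

```bash
python3 - <<'E'
from h import *
print(plan([497,243,320],0.10+np.pi))
E
```

```text
(array([-371.11, -214.68,   84.63]), array([-3.000e-03, -1.000e-03, -4.591e+00]))
```

Call:
play_rows([
  {"dx": -40,"dy": -23,"dz": 9,"rx": 0,"ry": 0,"rz": -0.5},
  {"dx": -78,"dy": -45,"dz": 18,"rx": 0,"ry": 0,"rz": -1},
  {"dx": -116,"dy": -67,"dz": 27,"rx": 0,"ry": 0,"rz": -1.5},
  {"dx": -154,"dy": -89,"dz": 36,"rx": 0,"ry": 0,"rz": -2},
  {"dx": -190,"dy": -110,"dz": 45,"rx": 0,"ry": 0,"rz": -2.5},
  {"dx": -226,"dy": -131,"dz": 54,"rx": 0,"ry": 0,"rz": -3},
  {"dx": -262,"dy": -152,"dz": 62,"rx": 0,"ry": 0,"rz": -3.5},
  {"dx": -296,"dy": -171,"dz": 70,"rx": 0,"ry": 0,"rz": -4},
], fingers=1)

```text
t: 0.97
eef_pos: [434.7, 321.7, 337.5]
tcp_rot: [-3.141, 0.0, -3.101]
ft_force: [0.4, 0.8, 0.2]
opening: 1.0
```

```bash
python3 - <<'E'
from h import *
print(plan([497,243,320],0.10+np.pi))
E
```

```text
(array([-59.02, -81.17,  17.52]), array([-0.001,  0.001, -0.565]))
```

Call:
play_rows([
  {"dx": -20,"dy": -27,"dz": 6,"rx": 0,"ry": 0,"rz": -0.2},
  {"dx": -40,"dy": -54,"dz": 12,"rx": 0,"ry": 0,"rz": -0.4},
  {"dx": -59,"dy": -81,"dz": 17.5,"rx": 0,"ry": 0,"rz": -0.56},
  {"dx": -59,"dy": -81,"dz": 17.5,"rx": 0,"ry": 0,"rz": -0.56},
  {"dx": -59,"dy": -81,"dz": 17.5,"rx": 0,"ry": 0,"rz": -0.56},
], fingers=1)

```text
t: 1.38
eef_pos: [497.8, 241.9, 319.6]
tcp_rot: [-3.141, -0.001, -3.045]
ft_force: [0.3, 0.9, -0.2]
opening: 1.001
```

```bash
python3 - <<'E'
from h import *
print(tool()[0]); cam('wrist','w1.png'); cam('top','t1.png')
E
```

```text
[497.77620937 241.9120484  319.63947696]
```

View pics/w1.png

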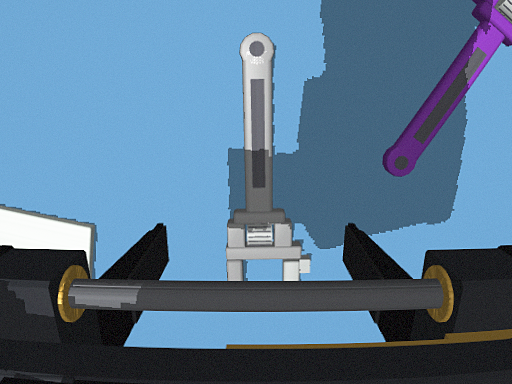

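```bash
python3 - <<'E'
from h import *
c=cam('wrist')
im=c['image'][:,:,::-1]
cv2.imwrite('pics/w1c.png',cv2.resize(im[20:320,200:340],None,fx=2.8,fy=2,interpolation=cv2.INTER_CUBIC))
a=unproj(c,[[257.3,47.5]],13)[0];b=unproj(c,[[260,219]],14)[0]; w=unproj(c,[[260,234]],20)[0]
print(a,b,w); d=b-a; print(np.arctan2(d[1],d[0]))
h=unproj(c,[[257.5,80],[258.5,187],[244.5,100],[244,180],[271.5,100],[272,180]],13)
print(h)
for i,j in ((0,1),(2,3),(4,5)):
    d=h[j]-h[i];print(np.arctan2(d[1],d[0]))
E
```

```text
[381.75915886 233.38226831  13.        ] [523.95299011 250.10943765  14.        ] [535.72367971 251.2531249   20.        ]
0.11709822380563245
[[406.64399062 236.04466555  13.        ]
 [495.15673009 245.84519707  13.        ]
 [423.38082598 227.10116559  13.        ]
 [490.18929416 232.79412161  13.        ]
 [421.199663   248.95878059  13.        ]
 [487.79948331 256.77709324  13.        ]]
0.11027533872585457
0.08500773232328401
0.11685755357364763
```

View pics/w1c.png

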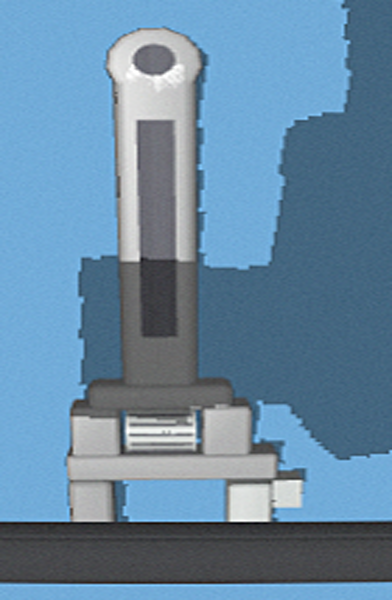

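```bash
python3 - <<'E'
from h import *
print(plan([494,245,192.5],0.11+np.pi))
E
```

```text
(array([  2.33,   1.37, 127.7 ]), array([-0.   ,  0.001, -0.094]))
```

Call:
play_rows([
  {"dx": 2.3,"dy": 3,"dz": 30,"rx": 0,"ry": 0,"rz": -0.1},
  {"dx": 2.3,"dy": 3,"dz": 60,"rx": 0,"ry": 0,"rz": -0.1},
  {"dx": 2.3,"dy": 3,"dz": 85,"rx": 0,"ry": 0,"rz": -0.1},
  {"dx": 2.3,"dy": 3,"dz": 105,"rx": 0,"ry": 0,"rz": -0.1},
  {"dx": 2.3,"dy": 3,"dz": 118,"rx": 0,"ry": 0,"rz": -0.1},
  {"dx": 2.3,"dy": 3,"dz": 124,"rx": 0,"ry": 0,"rz": -0.1},
  {"dx": 2.3,"dy": 3,"dz": 126.5,"rx": 0,"ry": 0,"rz": -0.1},
  {"dx": 2.3,"dy": 3,"dz": 126.5,"rx": 0,"ry": 0,"rz": -0.1},
], fingers=1)

```text
t: 2.2
eef_pos: [493.6, 247.3, 193.9]
tcp_rot: [3.142, 0.0, -3.03]
ft_force: [-0.4, -0.1, -0.0]
opening: 0.999
```

Call:
play_rows([
  {"dx": 0,"dy": 0,"dz": 0,"rx": 0,"ry": 0,"rz": 0},
  {"dx": 0,"dy": 0,"dz": 0,"rx": 0,"ry": 0,"rz": 0},
  {"dx": 0,"dy": 0,"dz": 0,"rx": 0,"ry": 0,"rz": 0},
  {"dx": 0,"dy": 0,"dz": 0,"rx": 0,"ry": 0,"rz": 0},
  {"dx": 0,"dy": 0,"dz": 0,"rx": 0,"ry": 0,"rz": 0},
  {"dx": 0,"dy": 0,"dz": 0,"rx": 0,"ry": 0,"rz": 0},
  {"dx": 0,"dy": 0,"dz": 0,"rx": 0,"ry": 0,"rz": 0},
  {"dx": 0,"dy": 0,"dz": 0,"rx": 0,"ry": 0,"rz": 0},
], fingers=0)

```text
t: 2.87
eef_pos: [493.6, 247.3, 193.9]
tcp_rot: [3.142, 0.0, -3.03]
ft_force: [0.2, -0.9, -0.5]
opening: 0.501
```

Call:
play_rows([
  {"dx": 0,"dy": 0,"dz": 0,"rx": 0,"ry": 0,"rz": 0},
  {"dx": 0,"dy": 0,"dz": 0,"rx": 0,"ry": 0,"rz": 0},
  {"dx": 0,"dy": 0,"dz": 0,"rx": 0,"ry": 0,"rz": 0},
  {"dx": 0,"dy": 0,"dz": 0,"rx": 0,"ry": 0,"rz": 0},
  {"dx": 0,"dy": 0,"dz": 0,"rx": 0,"ry": 0,"rz": 0},
  {"dx": 0,"dy": 0,"dz": 0,"rx": 0,"ry": 0,"rz": 0},
  {"dx": 0,"dy": 0,"dz": 0,"rx": 0,"ry": 0,"rz": 0},
], fingers=0)

```text
t: 3.45
eef_pos: [493.6, 247.1, 193.9]
tcp_rot: [-3.141, -0.0, -3.03]
ft_force: [-0.3, -2.2, 0.2]
opening: 0.25
```

Call:
play_rows([
  {"dx": 0,"dy": 0,"dz": -20,"rx": 0,"ry": 0,"rz": 0},
  {"dx": 0,"dy": 0,"dz": -50,"rx": 0,"ry": 0,"rz": 0},
  {"dx": 0,"dy": 0,"dz": -80,"rx": 0,"ry": 0,"rz": 0},
  {"dx": 0,"dy": 0,"dz": -110,"rx": 0,"ry": 0,"rz": 0},
  {"dx": 0,"dy": 0,"dz": -140,"rx": 0,"ry": 0,"rz": 0},
  {"dx": 0,"dy": 0,"dz": -160,"rx": 0,"ry": 0,"rz": 0},
  {"dx": 0,"dy": 0,"dz": -160,"rx": 0,"ry": 0,"rz": 0},
], fingers=0)

```text
t: 4.03
eef_pos: [493.8, 247.4, 357.3]
tcp_rot: [3.14, 0.006, -3.03]
ft_force: [0.8, 0.1, -5.0]
opening: 0.245
```

```bash
python3 - <<'E'
from h import *
c=cam('wrist','w2.png')
E
```

```text
(no output)
```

View pics/w2.png

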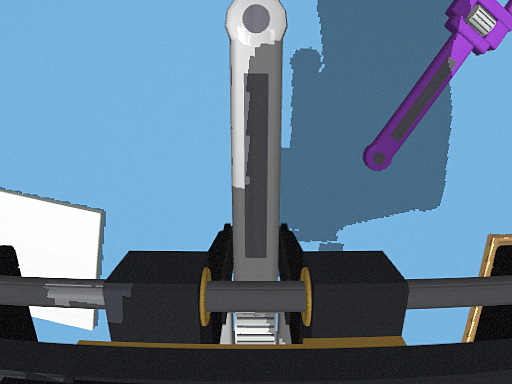

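```bash
python3 - <<'E'
from h import *
c=cam('wrist'); p,T=tool(); print(p, env.state()['tcp_rot'])
for uv,dz in (([257.3,18],180.9),([256,240],180.9),([255.5,328],175)):
    P=unproj(c,[uv],p[2]-dz)[0]; print(T.T@(P-p))
# same on earlier view: worm & tail in world
E
```

```text
[493.23656845 247.12604675 353.2430246 ] [-3.14157803e+00 -2.35317136e-04 -3.03006110e+00]
[111.0996543    0.99443504 180.92613414]
[  5.52379305   0.46764234 180.90129803]
[-44.27044634   0.21519879 174.98958412]
```

Call:
play_rows([
  {"dx": 0,"dy": -15,"dz": -10,"rx": 0,"ry": 0,"rz": 0.6},
  {"dx": 0,"dy": -40,"dz": -20,"rx": 0,"ry": 0,"rz": 1.6},
  {"dx": -1,"dy": -67,"dz": -30,"rx": 0,"ry": 0,"rz": 2.7},
  {"dx": -2,"dy": -94,"dz": -40,"rx": 0,"ry": 0,"rz": 3.8},
  {"dx": -3,"dy": -121,"dz": -47,"rx": 0,"ry": 0,"rz": 4.9},
  {"dx": -4,"dy": -148,"dz": -47,"rx": 0,"ry": 0,"rz": 6.0},
  {"dx": -5,"dy": -175,"dz": -47,"rx": 0,"ry": 0,"rz": 7.1},
  {"dx": -5,"dy": -202,"dz": -47,"rx": 0,"ry": 0,"rz": 8.2},
], fingers=0)

```text
t: 4.8
eef_pos: [520.7, 45.7, 397.9]
tcp_rot: [-3.139, -0.003, 2.389]
ft_force: [0.6, 0.7, -4.3]
opening: 0.252
```

```bash
python3 - <<'E'
from h import *
print(plan([549,-163,400],np.pi/2))
E
```

```text
(array([-163.29, -132.97,   -2.28]), array([-0.032, -0.017,  7.811]))
```

Call:
play_rows([
  {"dx": -21,"dy": -17,"dz": 0,"rx": 0,"ry": 0,"rz": 1.0},
  {"dx": -42,"dy": -34,"dz": 0,"rx": 0,"ry": 0,"rz": 2.0},
  {"dx": -63,"dy": -51,"dz": 0,"rx": 0,"ry": 0,"rz": 3.0},
  {"dx": -84,"dy": -68,"dz": 0,"rx": 0,"ry": 0,"rz": 4.0},
  {"dx": -105,"dy": -85,"dz": 0,"rx": 0,"ry": 0,"rz": 5.1},
  {"dx": -126,"dy": -102,"dz": 0,"rx": 0,"ry": 0,"rz": 6.2},
  {"dx": -147,"dy": -119,"dz": 0,"rx": 0,"ry": 0,"rz": 7.2},
  {"dx": -163,"dy": -133,"dz": 0,"rx": 0,"ry": 0,"rz": 7.8},
], fingers=0)

```text
t: 5.47
eef_pos: [548.9, -164.7, 394.9]
tcp_rot: [-3.134, -0.002, 1.565]
ft_force: [0.4, 0.6, -4.7]
opening: 0.246
```

Call:
play_rows([
  {"dx": 0,"dy": 0,"dz": 0,"rx": 0,"ry": 0,"rz": 0},
  {"dx": 0,"dy": 0,"dz": 0,"rx": 0,"ry": 0,"rz": 0},
], fingers=0)

```text
t: 5.63
eef_pos: [548.8, -165.7, 391.9]
tcp_rot: [-3.13, -0.004, 1.564]
ft_force: [-0.6, -0.3, -5.8]
opening: 0.249
```

```bash
python3 - <<'E'
from h import *
c=cam('wrist','w3.png'); print(tool()[0])
E
```

```text
[ 548.78756395 -164.76095498  392.51233399]
```

View pics/w3.png

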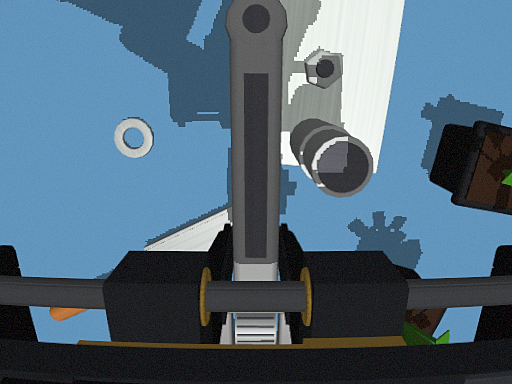

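```bash
python3 - <<'E'
from h import *
im=cv2.imread('pics/w3.png')
cv2.imwrite('pics/w3c.png',cv2.resize(im[40:100,285:360],None,fx=10,fy=10,interpolation=cv2.INTER_CUBIC))
E
```

```text
(no output)
```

View pics/w3c.png

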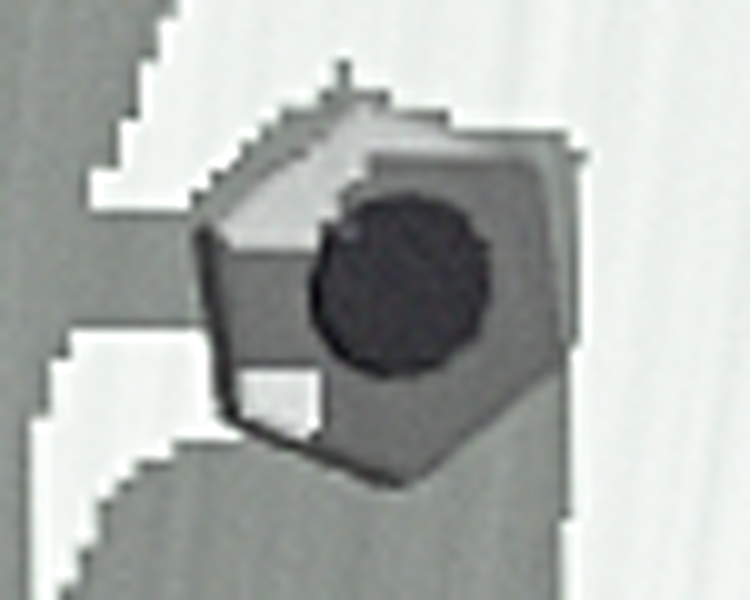

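```bash
cat > nutfit.py <<'E'
from h import *
from scipy.optimize import least_squares
c=cam('wrist')
q=np.array([[405,485],[225,415],[205,225],[370,95],[548,138],[560,370]])/10+[284.5,39.5]
def hexa(x,y,a,z=27,r=18.5):
    k=a+np.arange(6)*np.pi/3; return np.c_[x+r*np.cos(k),y+r*np.sin(k),np.full(6,z)]
def res(p):
    P=proj(c,hexa(*p)); d=np.linalg.norm(P[:,None]-q[None],axis=2).min(0); return d
best=min((least_squares(res,[610,-63,a]) for a in np.arange(0,1.05,.2)),key=lambda r:r.cost)
print(best.x,best.fun.round(2))
s=proj(c,[[best.x[0],best.x[1],34]]);print('stud top px crop',(s-[284.5,39.5])*10)
im=cv2.resize(c['image'][40:100,285:360,::-1],None,fx=10,fy=10,interpolation=cv2.INTER_CUBIC)
for z,col in ((27,(0,0,255)),(10,(255,0,0))):
    cv2.polylines(im,[((proj(c,hexa(*best.x,z=z))-[284.5,39.5])*10).astype(int)],True,col,1)
cv2.imwrite('pics/w3o.png',im)
E
python3 nutfit.py
```

```text
[ 6.09099229e+02 -6.17068035e+01 -3.64074594e-01] [0.5  0.98 0.92 0.97 2.82 0.94]
stud top px crop [[399.18320057 282.8294358 ]]
```

View pics/w3o.png

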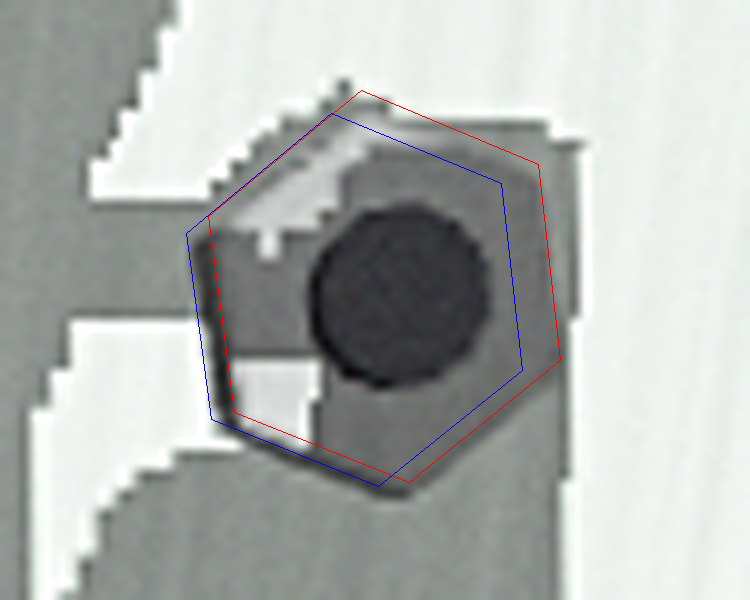

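```bash
python3 - <<'E'
from h import *
print(plan([591.6,27.8,390],1.73))
E
```

```text
(array([192.19,  42.  ,   3.36]), array([-0.092, -0.039, -1.56 ]))
```

Call:
play_rows([
  {"dx": 20,"dy": 4,"dz": 0,"rx": 0,"ry": 0,"rz": -0.2},
  {"dx": 50,"dy": 11,"dz": 0,"rx": 0,"ry": 0,"rz": -0.4},
  {"dx": 85,"dy": 19,"dz": 0,"rx": 0,"ry": 0,"rz": -0.7},
  {"dx": 120,"dy": 26,"dz": 0,"rx": 0,"ry": 0,"rz": -1.0},
  {"dx": 150,"dy": 33,"dz": 0,"rx": -0.05,"ry": 0,"rz": -1.3},
  {"dx": 175,"dy": 38,"dz": 0,"rx": -0.1,"ry": -0.04,"rz": -1.5},
  {"dx": 192,"dy": 42,"dz": 3,"rx": -0.1,"ry": -0.04,"rz": -1.56},
  {"dx": 192,"dy": 42,"dz": 3,"rx": -0.1,"ry": -0.04,"rz": -1.56},
], fingers=0)

```text
t: 6.4
eef_pos: [591.4, 31.9, 389.5]
tcp_rot: [-3.142, -0.001, 1.736]
ft_force: [-0.3, 0.6, -5.5]
opening: 0.25
```

```bash
python3 - <<'E'
from h import *
print(plan([591.6,27.8,245],1.73), env.state()['tcp_rot'])
E
```

```text
(array([ -4.2 ,  -0.49, 144.46]), array([-0.001, -0.009,  0.055])) [-3.14153436e+00 -9.29999970e-04  1.73575057e+00]
```

Call:
play_rows([
  {"dx": -4,"dy": -0.5,"dz": 25,"rx": 0,"ry": 0,"rz": 0.05},
  {"dx": -4,"dy": -0.5,"dz": 55,"rx": 0,"ry": 0,"rz": 0.05},
  {"dx": -4,"dy": -0.5,"dz": 85,"rx": 0,"ry": 0,"rz": 0.05},
  {"dx": -4,"dy": -0.5,"dz": 110,"rx": 0,"ry": 0,"rz": 0.05},
  {"dx": -4,"dy": -0.5,"dz": 130,"rx": 0,"ry": 0,"rz": 0.05},
  {"dx": -4,"dy": -0.5,"dz": 144,"rx": 0,"ry": 0,"rz": 0.05},
  {"dx": -4,"dy": -0.5,"dz": 144,"rx": 0,"ry": 0,"rz": 0.05},
], fingers=0)

```text
t: 6.98
eef_pos: [590.6, 28.5, 242.4]
tcp_rot: [-3.136, -0.002, 1.732]
ft_force: [-0.4, -0.1, -4.8]
opening: 0.248
```

```bash
python3 - <<'E'
from h import *
print(plan([591.6,27.8,245],1.73))
c=cam('top'); im=c['image'][:,:,::-1]
cv2.imwrite('pics/t4.png',cv2.resize(im[130:230,215:335],None,fx=6,fy=6,interpolation=cv2.INTER_CUBIC))
c=cam('side'); im=c['image'][:,:,::-1]
cv2.imwrite('pics/s4.png',cv2.resize(im[130:250,200:340],None,fx=5,fy=5,interpolation=cv2.INTER_CUBIC))
c=cam('wrist','w4.png')
E
```

```text
(array([-0.81,  0.85, -2.59]), array([-0.05 , -0.021,  0.018]))
```

View pics/t4.png

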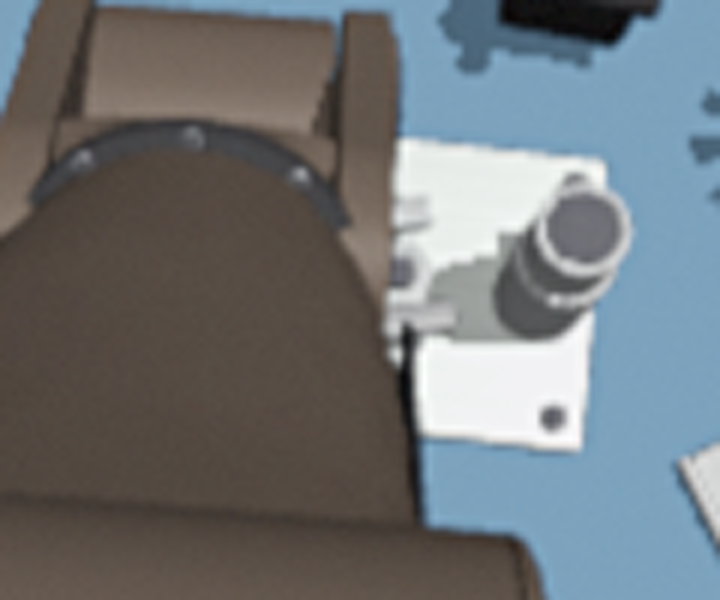

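View pics/s4.png

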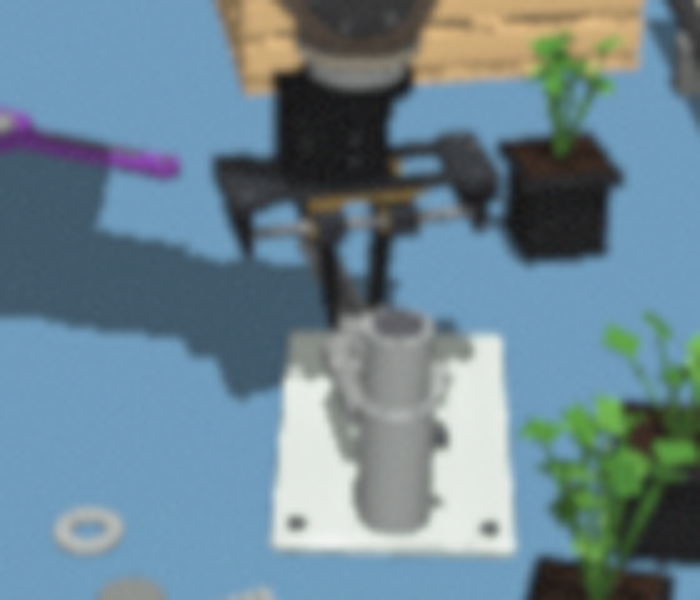

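View pics/w4.png

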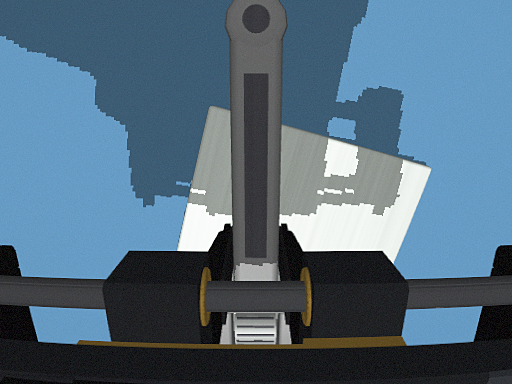

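```bash
python3 - <<'E'
from h import *
c=cam('top'); im=cv2.resize(c['image'][130:230,215:335,::-1],None,fx=6,fy=6,interpolation=cv2.INTER_CUBIC)
p,T=tool(); print(p)
psi=env.state()['tcp_rot'][2]-np.pi
def W(pt,off): # wrench frame pts (z above underside)
    P=np.array(pt,float); return p+ (T@np.c_[-(P[:,0]+off), P[:,1]+0.5, 193.9-P[:,2]].T).T
for off,col in((93,(0,0,255)),(90,(255,0,0))):
  for b in ([[-22,-31,15],[20,-31,15],[20,-16,15],[-22,-16,15],[-22,22.5,15],[20,22.5,15],[20,39,15],[-22,39,15]],):
    uv=(proj(c,W(b,off))-[214.5,129.5])*6; cv2.polylines(im,[uv.astype(int)],True,col,1)
k=1.73+np.arange(6)*np.pi/3
uv=(proj(c,np.c_[609.1+18.5*np.cos(k),-62.5+18.5*np.sin(k),k*0+27])-[214.5,129.5])*6; cv2.polylines(im,[uv.astype(int)],True,(0,160,0),1)
uv=(proj(c,[[609.1,-62.5,34]])-[214.5,129.5])*6; cv2.circle(im,tuple(uv[0].astype(int)),3,(0,255,0),-1)
cv2.imwrite('pics/t4o.png',cv2.resize(im[150:400,350:550],None,fx=2.4,fy=2.4))
E
```

```text
[591.71041408  28.19846432 246.55446671]
```

View pics/t4o.png

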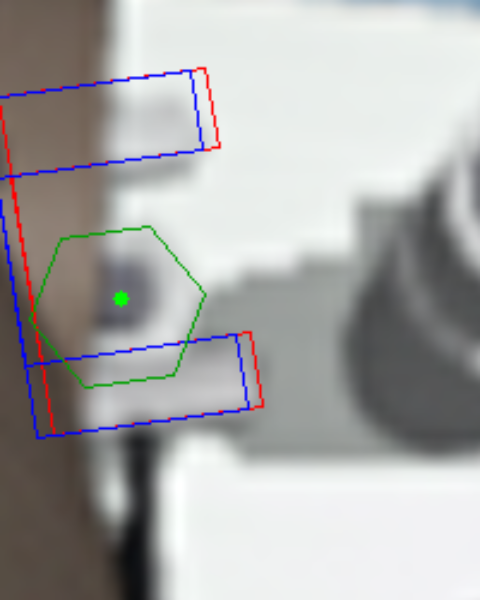

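```bash
python3 - <<'E'
from h import *
print(plan([591,28.7,220],1.73))
E
```

```text
(array([ 0.59, -0.66, 26.55]), array([ 0.014, -0.006,  0.011]))
```

Call:
play_rows([
  {"dx": 0.6,"dy": -0.7,"dz": 6,"rx": 0,"ry": 0,"rz": 0},
  {"dx": 0.6,"dy": -0.7,"dz": 12,"rx": 0,"ry": 0,"rz": 0},
  {"dx": 0.6,"dy": -0.7,"dz": 18,"rx": 0,"ry": 0,"rz": 0},
  {"dx": 0.6,"dy": -0.7,"dz": 23,"rx": 0,"ry": 0,"rz": 0},
  {"dx": 0.6,"dy": -0.7,"dz": 26,"rx": 0,"ry": 0,"rz": 0},
  {"dx": 0.6,"dy": -0.7,"dz": 26,"rx": 0,"ry": 0,"rz": 0},
], fingers=0)

```text
t: 7.68
eef_pos: [590.8, 28.7, 219.7]
tcp_rot: [3.141, -0.001, 1.731]
ft_force: [-0.4, 0.5, -4.7]
opening: 0.249
```

```bash
python3 - <<'E'
from h import *
print(plan([591,28.7,204],1.73))
E
```

```text
(array([-0.02,  0.16, 15.66]), array([ 0.002, -0.008,  0.011]))
```

Underside now about 26 mm up, at the nut's top and with no contact yet. I'll lower the rest in two gentle steps.

Call:
play_rows([
  {"dx": 0,"dy": 0,"dz": 2,"rx": 0,"ry": 0,"rz": 0},
  {"dx": 0,"dy": 0,"dz": 4,"rx": 0,"ry": 0,"rz": 0},
  {"dx": 0,"dy": 0,"dz": 6,"rx": 0,"ry": 0,"rz": 0},
  {"dx": 0,"dy": 0,"dz": 8,"rx": 0,"ry": 0,"rz": 0},
  {"dx": 0,"dy": 0,"dz": 8,"rx": 0,"ry": 0,"rz": 0},
], fingers=0)

```text
t: 8.1
eef_pos: [590.8, 28.7, 211.3]
tcp_rot: [-3.142, -0.001, 1.731]
ft_force: [0.1, 0.9, -5.3]
opening: 0.246
```

Call:
play_rows([
  {"dx": 0,"dy": 0,"dz": 2,"rx": 0,"ry": 0,"rz": 0},
  {"dx": 0,"dy": 0,"dz": 4,"rx": 0,"ry": 0,"rz": 0},
  {"dx": 0,"dy": 0,"dz": 5.5,"rx": 0,"ry": 0,"rz": 0},
  {"dx": 0,"dy": 0,"dz": 7,"rx": 0,"ry": 0,"rz": 0},
  {"dx": 0,"dy": 0,"dz": 7,"rx": 0,"ry": 0,"rz": 0},
], fingers=0)

```text
t: 8.52
eef_pos: [590.8, 28.7, 204.1]
tcp_rot: [-3.142, -0.001, 1.731]
ft_force: [0.4, -0.2, -4.0]
opening: 0.25
```

Call:
play_rows([
  {"dx": 0,"dy": 0,"dz": 0.3,"rx": 0,"ry": 0,"rz": 0},
  {"dx": 0,"dy": 0,"dz": 0.3,"rx": 0,"ry": 0,"rz": 0},
  {"dx": 0,"dy": 0,"dz": 0,"rx": 0,"ry": 0,"rz": 0},
  {"dx": 0,"dy": 0,"dz": 0,"rx": 0,"ry": 0,"rz": 0},
  {"dx": 0,"dy": 0,"dz": 0,"rx": 0,"ry": 0,"rz": 0},
], fingers=0.5)

```text
t: 8.93
eef_pos: [590.9, 28.7, 204.3]
tcp_rot: [3.141, -0.001, 1.731]
ft_force: [0.1, -0.3, -0.1]
opening: 0.487
```

Call:
play_rows([
  {"dx": 0,"dy": 0,"dz": -20,"rx": 0,"ry": 0,"rz": 0},
  {"dx": 10,"dy": 0,"dz": -50,"rx": 0,"ry": 0,"rz": 0},
  {"dx": 30,"dy": 0,"dz": -80,"rx": 0,"ry": 0,"rz": 0},
  {"dx": 50,"dy": 0,"dz": -110,"rx": 0,"ry": 0,"rz": 0},
  {"dx": 75,"dy": 0,"dz": -130,"rx": 0,"ry": 0,"rz": 0},
  {"dx": 100,"dy": 0,"dz": -140,"rx": 0,"ry": 0,"rz": 0},
  {"dx": 100,"dy": 0,"dz": -140,"rx": 0,"ry": 0,"rz": 0},
], fingers=0)

```text
t: 9.52
eef_pos: [574.2, 130.4, 347.3]
tcp_rot: [3.137, -0.001, 1.734]
ft_force: [-1.0, -0.4, -0.4]
opening: 0.065
```

```bash
python3 - <<'E'
from h import *
c=cam('wrist','w5.png')
c=cam('top'); im=cv2.resize(c['image'][130:230,215:335,::-1],None,fx=6,fy=6,interpolation=cv2.INTER_CUBIC)
cv2.imwrite('pics/t5.png',im)
E
```

```text
(no output)
```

View pics/w5.png

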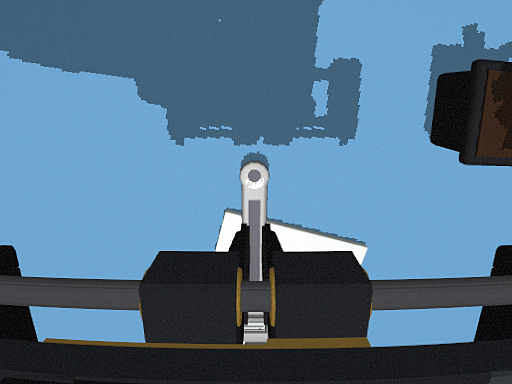

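View pics/t5.png

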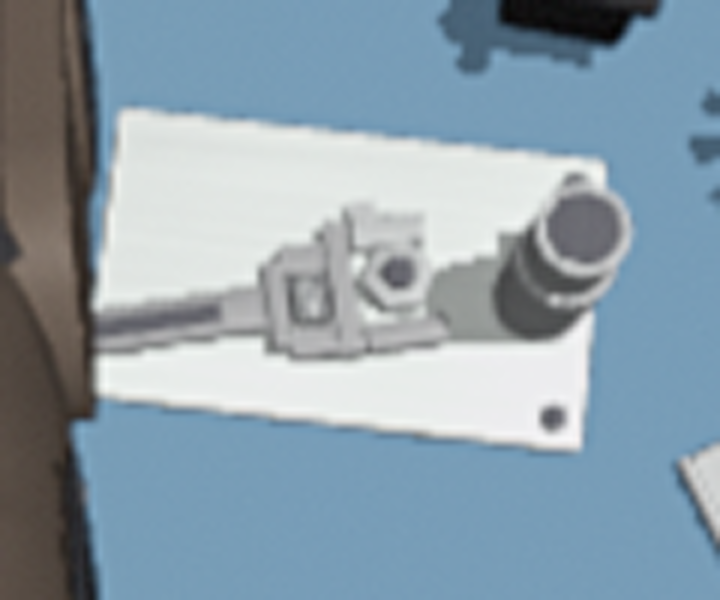

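```bash
python3 - <<'E'
from h import *
c=cam('top'); im=c['image'][150:205,230:300,::-1]
cv2.imwrite('pics/t5c.png',cv2.resize(im,None,fx=11,fy=11,interpolation=cv2.INTER_CUBIC))
print(unproj(c,[[214.5+308/6,129.5+293/6]],30))
print(unproj(c,[[214.5+399/6,129.5+270/6]],34))
print(plan([598.7-0.158*-8,-16.6+8,300],1.73)) 
E
```

```text
[[600.1400562  -17.29713385  30.        ]]
[[611.48731468 -61.96846349  34.        ]]
(array([-138.03,    3.12,   44.04]), array([ 0.   , -0.006,  0.018]))
```

View pics/t5c.png

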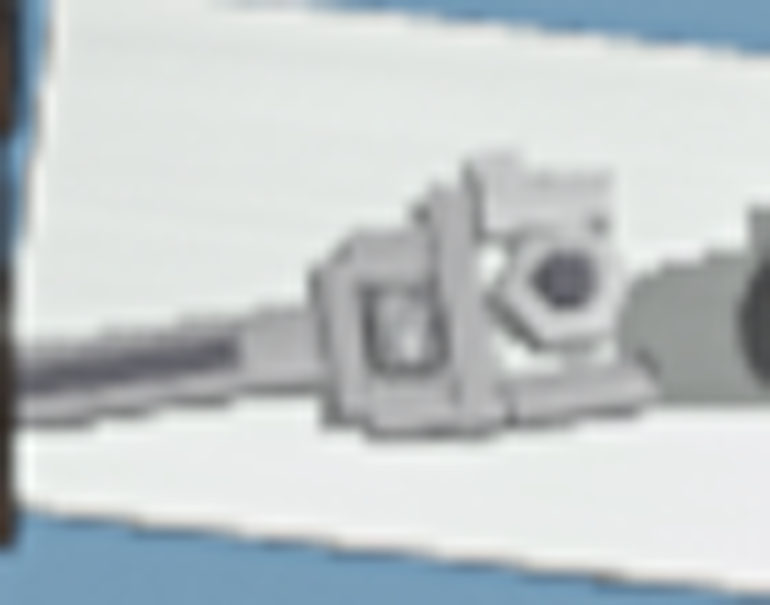

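```bash
python3 - <<'E'
from h import *
print(plan([598.1,-9.1,230],1.73), env.state()['opening'])
E
```

```text
(array([-138.26,    1.19,  114.04]), array([ 0.   , -0.006,  0.018])) 0.005481296198325373
```

Call:
play_rows([
  {"dx": -30,"dy": 0,"dz": 0,"rx": 0,"ry": 0,"rz": 0},
  {"dx": -65,"dy": 0.5,"dz": 10,"rx": 0,"ry": 0,"rz": 0},
  {"dx": -100,"dy": 1,"dz": 35,"rx": 0,"ry": 0,"rz": 0},
  {"dx": -125,"dy": 1,"dz": 65,"rx": 0,"ry": 0,"rz": 0},
  {"dx": -138,"dy": 1,"dz": 90,"rx": 0,"ry": 0,"rz": 0},
  {"dx": -138,"dy": 1,"dz": 107,"rx": 0,"ry": 0,"rz": 0},
  {"dx": -138,"dy": 1,"dz": 114,"rx": 0,"ry": 0,"rz": 0},
  {"dx": -138,"dy": 1,"dz": 114,"rx": 0,"ry": 0,"rz": 0},
], fingers=0)

```text
t: 10.33
eef_pos: [597.5, -9.8, 227.9]
tcp_rot: [-3.138, -0.002, 1.73]
ft_force: [0.6, -0.3, 0.0]
opening: 0.002
```

```bash
python3 - <<'E'
from h import *
s=env.state(); print(plan([598.1,-9.1,222.5],1.73), s['opening'],s['ft_force'],s['eef_pos'])
E
```

```text
(array([0.62, 0.72, 5.36]), array([-0.037, -0.017,  0.004])) 0.002212417735283056 [ 0.61325611 -0.29076238  0.01931843] [597.50932646  -9.83639273 227.86049493]
```

Call:
play_rows([
  {"dx": 0.6,"dy": 0.7,"dz": 2,"rx": 0,"ry": 0,"rz": 0},
  {"dx": 0.6,"dy": 0.7,"dz": 4,"rx": 0,"ry": 0,"rz": 0},
  {"dx": 0.6,"dy": 0.7,"dz": 5,"rx": 0,"ry": 0,"rz": 0},
  {"dx": 0.6,"dy": 0.7,"dz": 5,"rx": 0,"ry": 0,"rz": 0},
], fingers=0)

```text
t: 10.67
eef_pos: [598.1, -8.8, 223.5]
tcp_rot: [-3.139, -0.001, 1.731]
ft_force: [-0.3, 0.0, 0.7]
opening: 0.006
```

```bash
python3 - <<'E'
from h import *
s=env.state(); print(plan([598.1,-9.1,221.5],1.73),s['ft_force'],s['eef_pos'])
E
```

```text
(array([-0.32, -0.07,  1.96]), array([-0.028, -0.014,  0.011])) [-0.30111841  0.04822932  0.70552381] [598.12343245  -8.77348223 223.45783886]
```

Creep down for contact.

Call:
play_rows([
  {"dx": 0,"dy": 0,"dz": 0.7,"rx": -0.03,"ry": 0,"rz": 0},
  {"dx": 0,"dy": 0,"dz": 1.4,"rx": -0.03,"ry": 0,"rz": 0},
  {"dx": 0,"dy": 0,"dz": 2,"rx": -0.03,"ry": 0,"rz": 0},
  {"dx": 0,"dy": 0,"dz": 2,"rx": -0.03,"ry": 0,"rz": 0},
], fingers=0)

```text
t: 11.0
eef_pos: [598.1, -8.7, 221.5]
tcp_rot: [3.141, -0.001, 1.731]
ft_force: [-1.0, -0.3, 0.0]
opening: 0.005
```

Call:
play_rows([
  {"dx": 0,"dy": 0,"dz": 0.5,"rx": 0,"ry": 0,"rz": 0},
  {"dx": 0,"dy": 0,"dz": 1,"rx": 0,"ry": 0,"rz": 0},
  {"dx": 0,"dy": 0,"dz": 1,"rx": 0,"ry": 0,"rz": 0},
], fingers=0)

```text
t: 11.25
eef_pos: [598.1, -8.7, 220.8]
tcp_rot: [3.141, -0.001, 1.731]
ft_force: [-0.9, -0.4, 3.1]
opening: 0.006
```

Call:
play_rows([
  {"dx": 0,"dy": 0,"dz": 0.6,"rx": 0,"ry": 0,"rz": 0},
  {"dx": 0,"dy": 0,"dz": 1,"rx": 0,"ry": 0,"rz": 0},
  {"dx": 0,"dy": 0,"dz": 1,"rx": 0,"ry": 0,"rz": 0},
], fingers=0)

```text
t: 11.5
eef_pos: [598.1, -8.7, 220.6]
tcp_rot: [3.141, -0.001, 1.731]
ft_force: [-2.9, 0.4, 10.2]
opening: 0.006
```

Call:
play_rows([
  {"dx": -2,"dy": 0,"dz": 1.0,"rx": 0,"ry": 0,"rz": 0},
  {"dx": -4,"dy": 0,"dz": 1.0,"rx": 0,"ry": 0,"rz": 0},
  {"dx": -6,"dy": 0,"dz": 1.0,"rx": 0,"ry": 0,"rz": 0},
  {"dx": -8,"dy": 0,"dz": 1.0,"rx": 0,"ry": 0,"rz": 0},
], fingers=0)

```text
t: 11.83
eef_pos: [599.3, -15.9, 220.5]
tcp_rot: [3.14, -0.002, 1.731]
ft_force: [-3.3, 9.5, 13.3]
opening: 0.003
```

```bash
python3 - <<'E'
from h import *
s=env.state(); p,T=tool(); print(T.T@s['ft_force'],s['eef_pos'],s['tcp_rot'])
c=cam('side'); im=c['image'][130:250,200:340,::-1]
cv2.imwrite('pics/s6.png',cv2.resize(im,None,fx=5,fy=5,interpolation=cv2.INTER_CUBIC))
E
```

```text
[  9.93183993  -1.72042829 -13.32446415] [599.25049359 -15.86614661 220.53349042] [ 3.14021454e+00 -2.22008661e-03  1.73105312e+00]
```

Call:
play_rows([
  {"dx": -3,"dy": 0,"dz": 1.1,"rx": 0,"ry": 0,"rz": 0},
  {"dx": -5,"dy": 0,"dz": 1.1,"rx": 0,"ry": 0,"rz": 0},
  {"dx": -7,"dy": 0,"dz": 1.1,"rx": 0,"ry": 0,"rz": 0},
  {"dx": -9,"dy": 0,"dz": 1.1,"rx": 0,"ry": 0,"rz": 0},
  {"dx": -10,"dy": 0,"dz": 0,"rx": 0,"ry": 0,"rz": 0},
  {"dx": -10,"dy": 0,"dz": -8,"rx": 0,"ry": 0,"rz": 0},
  {"dx": -5,"dy": 0,"dz": -30,"rx": 0,"ry": 0,"rz": 0},
], fingers=0)

```text
t: 12.47
eef_pos: [599.7, -21.7, 248.8]
tcp_rot: [-3.139, -0.003, 1.73]
ft_force: [-0.7, -0.0, -0.2]
opening: 0.004
```

Call:
play_rows([
  {"dx": 30,"dy": 0,"dz": -30,"rx": 0,"ry": 0,"rz": 0},
  {"dx": 70,"dy": 0,"dz": -50,"rx": 0,"ry": 0,"rz": 0},
  {"dx": 110,"dy": 0,"dz": -60,"rx": 0,"ry": 0,"rz": 0},
  {"dx": 120,"dy": 0,"dz": -60,"rx": 0,"ry": 0,"rz": 0},
], fingers=0)

```text
t: 12.8
eef_pos: [580.1, 100.3, 312.1]
tcp_rot: [3.141, -0.003, 1.732]
ft_force: [-0.1, 0.4, -0.7]
opening: 0.005
```

```bash
python3 - <<'E'
from h import *
c=cam('top'); im=c['image'][150:205,230:300,::-1]
cv2.imwrite('pics/t7c.png',cv2.resize(im,None,fx=11,fy=11,interpolation=cv2.INTER_CUBIC))
E
```

```text
(no output)
```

View pics/t7c.png

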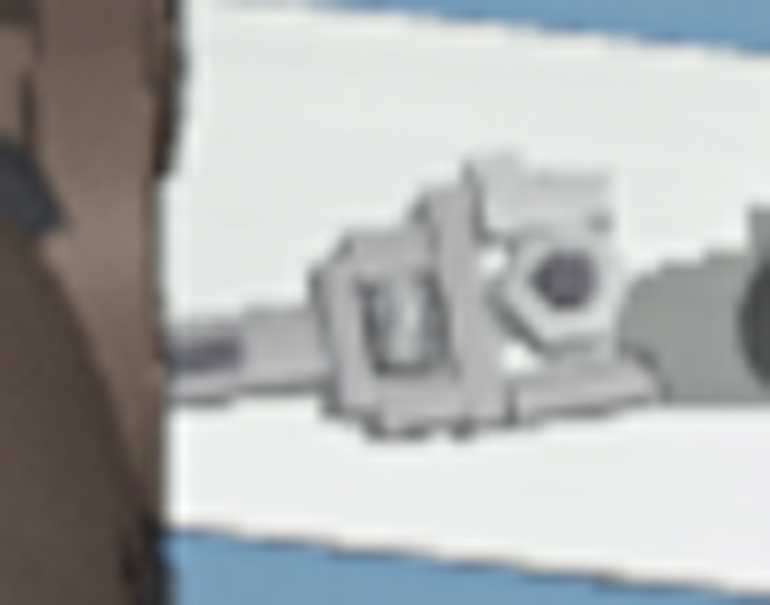

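```bash
python3 - <<'E'
from h import *
print(plan([598.0,-8.0,223],1.73))
E
```

```text
(array([-110.35,    0.28,   87.6 ]), array([-0.004, -0.032,  0.034]))
```

Call:
play_rows([
  {"dx": -30,"dy": 0,"dz": 10,"rx": 0,"ry": 0,"rz": 0},
  {"dx": -65,"dy": 0,"dz": 35,"rx": 0,"ry": 0,"rz": 0},
  {"dx": -95,"dy": 0,"dz": 60,"rx": 0,"ry": 0,"rz": 0},
  {"dx": -110,"dy": 0,"dz": 76,"rx": 0,"ry": 0,"rz": 0},
  {"dx": -110,"dy": 0,"dz": 84,"rx": 0,"ry": -0.03,"rz": 0},
  {"dx": -110,"dy": 0,"dz": 86,"rx": 0,"ry": -0.03,"rz": 0},
  {"dx": -110,"dy": 0,"dz": 86,"rx": 0,"ry": -0.03,"rz": 0},
], fingers=0)

```text
t: 13.43
eef_pos: [597.6, -7.5, 224.2]
tcp_rot: [-3.14, -0.001, 1.733]
ft_force: [0.1, 0.4, -0.3]
opening: 0.006
```

Call:
play_rows([
  {"dx": 0,"dy": 0,"dz": 2,"rx": 0,"ry": 0,"rz": 0},
  {"dx": 0,"dy": 0,"dz": 3.5,"rx": 0,"ry": 0,"rz": 0},
  {"dx": 0,"dy": 0,"dz": 4.5,"rx": 0,"ry": 0,"rz": 0},
  {"dx": -2.5,"dy": 0,"dz": 4.7,"rx": 0,"ry": 0,"rz": 0},
  {"dx": -5,"dy": 0,"dz": 4.7,"rx": 0,"ry": 0,"rz": 0},
  {"dx": -7.5,"dy": 0,"dz": 4.7,"rx": 0,"ry": 0,"rz": 0},
  {"dx": -10,"dy": 0,"dz": 4.7,"rx": 0,"ry": 0,"rz": 0},
], fingers=0)

```text
t: 14.02
eef_pos: [599.2, -16.2, 220.7]
tcp_rot: [-3.141, -0.001, 1.734]
ft_force: [-1.2, 8.6, 7.1]
opening: 0.002
```

Call:
play_rows([
  {"dx": -3.5,"dy": 0,"dz": 1.1,"rx": 0,"ry": 0,"rz": 0},
  {"dx": -6,"dy": 0,"dz": 1.1,"rx": 0,"ry": 0,"rz": 0},
  {"dx": -8.5,"dy": 0,"dz": 1.1,"rx": 0,"ry": 0,"rz": 0},
], fingers=0)

```text
t: 14.27
eef_pos: [600.5, -23.3, 220.7]
tcp_rot: [3.141, -0.002, 1.735]
ft_force: [-3.0, 9.2, 7.8]
opening: 0.004
```

Call:
play_rows([
  {"dx": 0,"dy": 0,"dz": -3,"rx": 0,"ry": 0,"rz": 0},
  {"dx": 5,"dy": 0,"dz": -5,"rx": 0,"ry": 0,"rz": 0},
  {"dx": 16,"dy": 0,"dz": -5,"rx": 0,"ry": 0,"rz": 0},
  {"dx": 16,"dy": 0,"dz": -2,"rx": 0,"ry": 0,"rz": 0},
  {"dx": 16,"dy": 0,"dz": -1,"rx": 0,"ry": 0,"rz": 0},
], fingers=0)

```text
t: 14.68
eef_pos: [597.7, -6.6, 221.4]
tcp_rot: [3.141, -0.002, 1.736]
ft_force: [-0.4, 0.4, -0.3]
opening: 0.006
```

Call:
play_rows([
  {"dx": 0,"dy": 0,"dz": 1,"rx": 0,"ry": 0,"rz": 0},
  {"dx": 0,"dy": 0,"dz": 2.2,"rx": 0,"ry": 0,"rz": 0},
  {"dx": 0,"dy": 0,"dz": 2.2,"rx": 0,"ry": 0,"rz": 0},
], fingers=0)

```text
t: 14.93
eef_pos: [597.7, -6.5, 219.1]
tcp_rot: [3.141, -0.003, 1.736]
ft_force: [-1.5, 2.2, 3.9]
opening: 0.005
```

Call:
play_rows([
  {"dx": 0,"dy": 0,"dz": -3,"rx": 0,"ry": 0,"rz": 0},
  {"dx": -4,"dy": 0,"dz": -3,"rx": 0,"ry": 0,"rz": 0},
  {"dx": -4,"dy": 0,"dz": -1.5,"rx": 0,"ry": 0,"rz": 0},
  {"dx": -4,"dy": 0,"dz": -0.4,"rx": 0,"ry": 0,"rz": 0},
  {"dx": -4,"dy": 0,"dz": -0.4,"rx": 0,"ry": 0,"rz": 0},
], fingers=0)

```text
t: 15.35
eef_pos: [598.6, -10.9, 220.4]
tcp_rot: [3.14, -0.002, 1.735]
ft_force: [-2.8, -0.1, 11.7]
opening: 0.005
```

Good contact at 11.7 N, on to the third drag.

Call:
play_rows([
  {"dx": -2.5,"dy": 0,"dz": 1.1,"rx": 0,"ry": 0,"rz": 0},
  {"dx": -5,"dy": 0,"dz": 1.1,"rx": 0,"ry": 0,"rz": 0},
  {"dx": -7.5,"dy": 0,"dz": 1.1,"rx": 0,"ry": 0,"rz": 0},
  {"dx": -10,"dy": 0,"dz": 1.1,"rx": 0,"ry": 0,"rz": 0},
  {"dx": -12.5,"dy": 0,"dz": 1.1,"rx": 0,"ry": 0,"rz": 0},
  {"dx": -15,"dy": 0,"dz": 1.1,"rx": 0,"ry": 0,"rz": 0},
], fingers=0)

```text
t: 15.85
eef_pos: [601.2, -25.0, 220.5]
tcp_rot: [3.138, -0.003, 1.735]
ft_force: [-1.7, 11.0, 14.4]
opening: 0.007
```

Call:
play_rows([
  {"dx": 0,"dy": 0,"dz": -20,"rx": 0,"ry": 0,"rz": 0},
  {"dx": 20,"dy": 0,"dz": -40,"rx": 0,"ry": 0,"rz": 0},
  {"dx": 60,"dy": 0,"dz": -60,"rx": 0,"ry": 0,"rz": 0},
  {"dx": 100,"dy": 0,"dz": -80,"rx": 0,"ry": 0,"rz": 0},
  {"dx": 125,"dy": 0,"dz": -90,"rx": 0,"ry": 0,"rz": 0},
  {"dx": 125,"dy": 0,"dz": -90,"rx": 0,"ry": 0,"rz": 0},
], fingers=0)

```text
t: 16.35
eef_pos: [579.8, 102.1, 313.4]
tcp_rot: [3.135, -0.003, 1.738]
ft_force: [-0.0, 0.9, -0.1]
opening: 0.005
```

```bash
python3 - <<'E'
from h import *
c=cam('top'); im=c['image'][150:205,230:300,::-1]
cv2.imwrite('pics/t8c.png',cv2.resize(im,None,fx=11,fy=11,interpolation=cv2.INTER_CUBIC))
print(unproj(c,[[229.5+405/11,149.5+325/11]],30))
E
```

```text
[[597.99688029 -18.7536428   30.        ]]
```

View pics/t8c.png

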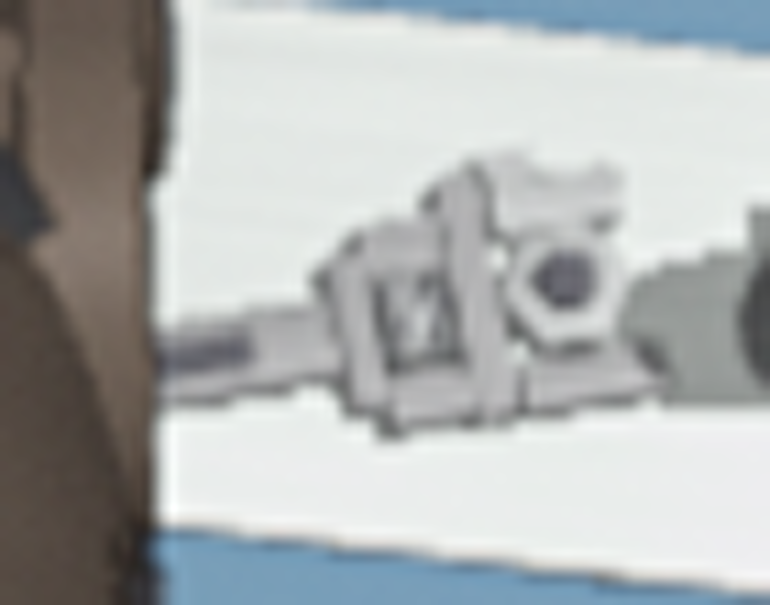

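```bash
python3 - <<'E'
from h import *
c=cam('top')
print(unproj(c,[[229.5+420/11,149.5+319/11]],30))
print(plan([599.2,-12.0,223],1.73))
E
```

```text
[[599.71024636 -22.78628355  30.        ]]
(array([-1.1265e+02, -6.0000e-02,  8.7860e+01]), array([ 0.04 , -0.026,  0.065]))
```

Call:
play_rows([
  {"dx": -30,"dy": 0,"dz": 10,"rx": 0,"ry": 0,"rz": 0},
  {"dx": -65,"dy": 0,"dz": 35,"rx": 0,"ry": 0,"rz": 0},
  {"dx": -95,"dy": 0,"dz": 60,"rx": 0,"ry": 0,"rz": 0},
  {"dx": -112,"dy": 0,"dz": 76,"rx": 0,"ry": 0,"rz": 0},
  {"dx": -113.5,"dy": 0,"dz": 84,"rx": 0.04,"ry": -0.03,"rz": 0.06},
  {"dx": -113.5,"dy": 0,"dz": 87,"rx": 0.04,"ry": -0.03,"rz": 0.06},
  {"dx": -113.5,"dy": 0,"dz": 87,"rx": 0.04,"ry": -0.03,"rz": 0.06},
], fingers=0)

```text
t: 17.03
eef_pos: [599.2, -13.1, 223.0]
tcp_rot: [-3.14, -0.0, 1.73]
ft_force: [0.3, -0.4, 0.2]
opening: -0.001
```

Call:
play_rows([
  {"dx": 0,"dy": 0,"dz": 1.5,"rx": 0,"ry": 0,"rz": 0},
  {"dx": 0,"dy": 0,"dz": 2.7,"rx": 0,"ry": 0,"rz": 0},
  {"dx": 0,"dy": 0,"dz": 3.2,"rx": 0,"ry": 0,"rz": 0},
  {"dx": 0,"dy": 0,"dz": 3.2,"rx": 0,"ry": 0,"rz": 0},
], fingers=0)

```text
t: 17.37
eef_pos: [599.2, -12.4, 220.8]
tcp_rot: [-3.141, 0.0, 1.731]
ft_force: [-0.9, 0.8, 3.9]
opening: 0.003
```

Call:
play_rows([
  {"dx": -2.5,"dy": 0,"dz": 1.0,"rx": 0,"ry": 0,"rz": 0},
  {"dx": -5,"dy": 0,"dz": 1.0,"rx": 0,"ry": 0,"rz": 0},
  {"dx": -7.5,"dy": 0,"dz": 1.0,"rx": 0,"ry": 0,"rz": 0},
], fingers=0)

```text
t: 17.62
eef_pos: [600.3, -18.7, 220.7]
tcp_rot: [3.142, -0.001, 1.731]
ft_force: [-1.6, 9.7, 6.7]
opening: 0.003
```

Call:
play_rows([
  {"dx": -3,"dy": 0,"dz": 1.0,"rx": 0,"ry": 0,"rz": 0},
  {"dx": -5,"dy": 0,"dz": 1.0,"rx": 0,"ry": 0,"rz": 0},
  {"dx": -7.5,"dy": 0,"dz": 1.0,"rx": 0,"ry": 0,"rz": 0},
], fingers=0)

```text
t: 17.87
eef_pos: [601.4, -24.8, 220.7]
tcp_rot: [3.141, -0.002, 1.732]
ft_force: [-1.2, 9.0, 7.8]
opening: 0.005
```

Call:
play_rows([
  {"dx": -1,"dy": 0,"dz": 1.3,"rx": 0,"ry": 0,"rz": 0},
  {"dx": -3,"dy": 0,"dz": 1.4,"rx": 0,"ry": 0,"rz": 0},
  {"dx": -5,"dy": 0,"dz": 1.4,"rx": 0,"ry": 0,"rz": 0},
], fingers=0)

```text
t: 18.12
eef_pos: [602.1, -28.4, 220.6]
tcp_rot: [3.14, -0.003, 1.733]
ft_force: [-3.0, 9.5, 10.4]
opening: 0.008
```

Call:
play_rows([
  {"dx": 0,"dy": 0,"dz": -20,"rx": 0,"ry": 0,"rz": 0},
  {"dx": 20,"dy": 0,"dz": -40,"rx": 0,"ry": 0,"rz": 0},
  {"dx": 60,"dy": 0,"dz": -60,"rx": 0,"ry": 0,"rz": 0},
  {"dx": 100,"dy": 0,"dz": -80,"rx": 0,"ry": 0,"rz": 0},
  {"dx": 125,"dy": 0,"dz": -90,"rx": 0,"ry": 0,"rz": 0},
  {"dx": 125,"dy": 0,"dz": -90,"rx": 0,"ry": 0,"rz": 0},
], fingers=0)

```text
t: 18.62
eef_pos: [580.9, 99.3, 314.1]
tcp_rot: [3.135, -0.003, 1.737]
ft_force: [0.7, 0.0, -0.4]
opening: 0.004
```

```bash
python3 - <<'E'
from h import *
c=cam('top'); im=c['image'][150:205,230:300,::-1]
cv2.imwrite('pics/t9c.png',cv2.resize(im,None,fx=11,fy=11,interpolation=cv2.INTER_CUBIC))
E
```

```text
(no output)
```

View pics/t9c.png

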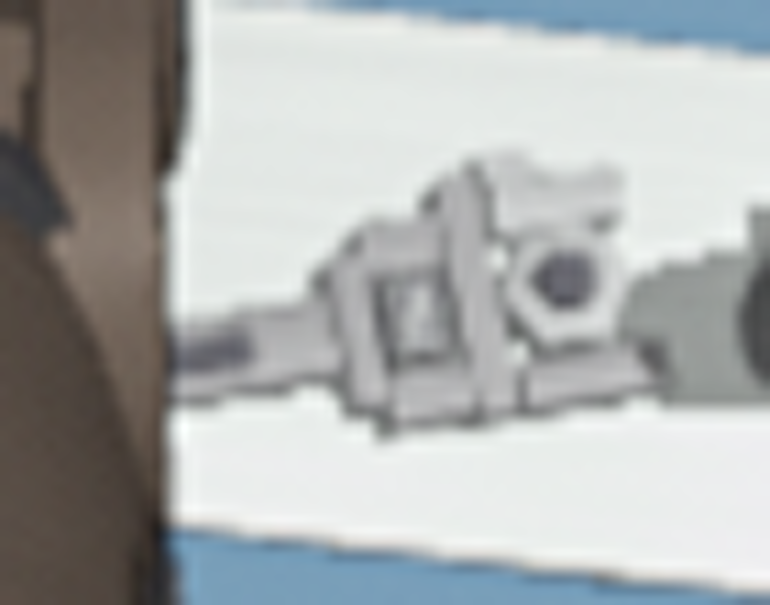

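```bash
python3 - <<'E'
from h import *
print(plan([599.4,-14.0,222.5],1.73))
E
```

```text
(array([-113.13,   -0.98,   90.01]), array([ 0.048, -0.024,  0.065]))
```

Call:
play_rows([
  {"dx": -30,"dy": 0,"dz": 10,"rx": 0,"ry": 0,"rz": 0},
  {"dx": -65,"dy": 0,"dz": 35,"rx": 0,"ry": 0,"rz": 0},
  {"dx": -95,"dy": 0,"dz": 60,"rx": 0,"ry": 0,"rz": 0},
  {"dx": -112,"dy": -0.5,"dz": 76,"rx": 0,"ry": 0,"rz": 0},
  {"dx": -113,"dy": -1,"dz": 84,"rx": 0.05,"ry": -0.03,"rz": 0.06},
  {"dx": -113,"dy": -1,"dz": 89,"rx": 0.05,"ry": -0.03,"rz": 0.06},
  {"dx": -113,"dy": -1,"dz": 90,"rx": 0.05,"ry": -0.03,"rz": 0.06},
], fingers=0)

```text
t: 19.25
eef_pos: [599.2, -13.9, 221.7]
tcp_rot: [-3.14, 0.0, 1.73]
ft_force: [-0.1, -0.4, -0.6]
opening: 0.005
```

Call:
play_rows([
  {"dx": 0,"dy": 0,"dz": 1,"rx": 0,"ry": 0,"rz": 0},
  {"dx": 0,"dy": 0,"dz": 2,"rx": 0,"ry": 0,"rz": 0},
  {"dx": 0,"dy": 0,"dz": 2.5,"rx": 0,"ry": 0,"rz": 0},
  {"dx": 0,"dy": 0,"dz": 2.5,"rx": 0,"ry": 0,"rz": 0},
], fingers=0)

```text
t: 19.58
eef_pos: [599.1, -13.0, 220.7]
tcp_rot: [-3.141, 0.001, 1.731]
ft_force: [-3.6, -0.3, 7.3]
opening: 0.005
```

Call:
play_rows([
  {"dx": -2,"dy": 0,"dz": 1.4,"rx": 0,"ry": 0,"rz": 0},
  {"dx": -4,"dy": 0,"dz": 1.5,"rx": 0,"ry": 0,"rz": 0},
  {"dx": -6,"dy": 0,"dz": 1.5,"rx": 0,"ry": 0,"rz": 0},
], fingers=0)

```text
t: 19.83
eef_pos: [599.9, -17.6, 220.7]
tcp_rot: [3.141, 0.0, 1.733]
ft_force: [-4.1, 6.5, 8.4]
opening: 0.005
```

Call:
play_rows([
  {"dx": -3,"dy": 0,"dz": 1.4,"rx": 0,"ry": 0,"rz": 0},
  {"dx": -5,"dy": 0,"dz": 1.4,"rx": 0,"ry": 0,"rz": 0},
  {"dx": -7,"dy": 0,"dz": 1.4,"rx": 0,"ry": 0,"rz": 0},
], fingers=0)

```text
t: 20.08
eef_pos: [600.8, -22.8, 220.7]
tcp_rot: [3.14, -0.001, 1.734]
ft_force: [-3.0, 7.7, 7.0]
opening: 0.003
```

Call:
play_rows([
  {"dx": -3,"dy": 0,"dz": 1.2,"rx": 0,"ry": 0,"rz": 0},
  {"dx": -5,"dy": 0,"dz": 1.2,"rx": 0,"ry": 0,"rz": 0},
], fingers=0)

```text
t: 20.25
eef_pos: [601.6, -26.4, 220.7]
tcp_rot: [3.139, -0.001, 1.735]
ft_force: [-1.3, 6.1, 6.8]
opening: 0.002
```

Call:
play_rows([
  {"dx": 0,"dy": 0,"dz": -30,"rx": 0,"ry": 0,"rz": 0},
  {"dx": 0,"dy": 0,"dz": -68,"rx": 0,"ry": 0,"rz": 0},
  {"dx": 0,"dy": 0,"dz": -105,"rx": 0,"ry": 0,"rz": 0},
  {"dx": -10,"dy": 0,"dz": -138,"rx": 0,"ry": 0,"rz": 0},
  {"dx": -40,"dy": 0,"dz": -145,"rx": 0,"ry": 0,"rz": 0},
  {"dx": -75,"dy": 0,"dz": -145,"rx": 0,"ry": 0,"rz": 0},
  {"dx": -110,"dy": 0,"dz": -145,"rx": 0,"ry": 0,"rz": 0},
  {"dx": -132,"dy": 0,"dz": -145,"rx": 0,"ry": 0,"rz": 0},
], fingers=0)

```text
t: 20.92
eef_pos: [622.9, -158.9, 366.7]
tcp_rot: [3.137, 0.001, 1.735]
ft_force: [-0.6, -0.3, -0.7]
opening: 0.004
```

Call:
play_rows([
  {"dx": -5,"dy": 0,"dz": 0,"rx": 0,"ry": 0,"rz": 0},
  {"dx": -5,"dy": 0,"dz": 0,"rx": 0,"ry": 0,"rz": 0},
], fingers=0)

```text
t: 21.08
eef_pos: [623.7, -164.9, 367.1]
tcp_rot: [3.136, 0.001, 1.734]
ft_force: [0.6, -0.6, 0.2]
opening: 0.001
```

```bash
python3 - <<'E'
from h import *
print(tool()[0])
c=cam('wrist','w6.png')
q=proj(c,[[609,-62,27]])[0]; print(q)
u,v=q.astype(int); im=c['image'][:,:,::-1]
a,b=max(0,v-70),max(0,u-60); print(a,b)
cv2.imwrite('pics/w6c.png',cv2.resize(im[a:a+120,b:b+130],None,fx=5,fy=5,interpolation=cv2.INTER_CUBIC))
E
```

```text
[ 623.73643383 -164.85009566  367.08817035]
[257.36387158  63.29140185]
0 197
```

View pics/w6c.png

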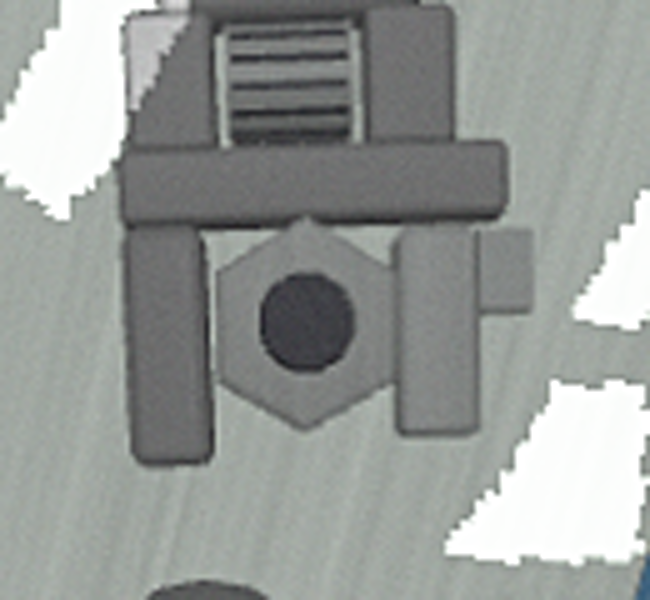

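```bash
python3 - <<'E'
from h import *
c=cam('wrist')
f=lambda u,v,z: unproj(c,[[197-.4+u/5,0-.4+v/5]],z)[0]
print('worm',f(290,80,29),'nut',f(307,322,34))
g=[f(205,250,25),f(212,400,25),f(396,250,25),f(398,400,25)]; print(np.round(g,1))
d=(g[0]-g[1]);print(np.arctan2(d[1],d[0]),np.linalg.norm(g[0]-g[2]),np.linalg.norm(g[1]-g[3]))
n=[f(217,320,27),f(397,320,27)];print(n,np.linalg.norm(n[0]-n[1]))
print(plan([599.3,-14,367],1.73))
E
```

```text
worm [599.69784549 -21.76617776  29.        ] nut [609.25431496 -61.66596045  34.        ]
[[589.4 -51.7  25. ]
 [594.6 -77.   25. ]
 [622.8 -46.1  25. ]
 [627.7 -71.6  25. ]]
1.7732574116971462 33.84791735586102 33.51138729277851
[array([593.4386606 , -63.32728717,  27.        ]), array([624.94475842, -58.08391327,  27.        ])] 31.939429697403718
(array([150.8 ,   0.49,  -0.19]), array([0.046, 0.004, 0.055]))
```

Call:
play_rows([
  {"dx": 30,"dy": 0,"dz": 0,"rx": 0,"ry": 0,"rz": 0},
  {"dx": 70,"dy": 0,"dz": 0,"rx": 0,"ry": 0,"rz": 0},
  {"dx": 110,"dy": 0,"dz": 10,"rx": 0,"ry": 0,"rz": 0},
  {"dx": 140,"dy": 0.5,"dz": 35,"rx": 0,"ry": 0,"rz": 0},
  {"dx": 150,"dy": 0.5,"dz": 70,"rx": 0.04,"ry": 0,"rz": 0.05},
  {"dx": 150,"dy": 0.5,"dz": 105,"rx": 0.04,"ry": 0,"rz": 0.05},
  {"dx": 150,"dy": 0.5,"dz": 130,"rx": 0.04,"ry": 0,"rz": 0.05},
  {"dx": 150,"dy": 0.5,"dz": 140,"rx": 0.04,"ry": 0,"rz": 0.05},
], fingers=0)

```text
t: 21.85
eef_pos: [599.1, -12.6, 223.9]
tcp_rot: [-3.138, -0.001, 1.733]
ft_force: [-0.1, 0.1, -0.7]
opening: 0.005
```

```bash
python3 - <<'E'
from h import *
print(plan([599.4,-14.5,221.2],1.73))
E
```

```text
(array([-1.96,  0.03,  2.7 ]), array([-0.033, -0.009,  0.029]))
```

Call:
play_rows([
  {"dx": -2,"dy": 0,"dz": 1.5,"rx": -0.03,"ry": 0,"rz": 0.03},
  {"dx": -2,"dy": 0,"dz": 3,"rx": -0.03,"ry": 0,"rz": 0.03},
  {"dx": -2,"dy": 0,"dz": 4,"rx": -0.03,"ry": 0,"rz": 0.03},
  {"dx": -2,"dy": 0,"dz": 4.3,"rx": -0.03,"ry": 0,"rz": 0.03},
  {"dx": -2,"dy": 0,"dz": 4.3,"rx": -0.03,"ry": 0,"rz": 0.03},
], fingers=0)

```text
t: 22.27
eef_pos: [599.6, -14.6, 220.9]
tcp_rot: [3.14, -0.0, 1.73]
ft_force: [0.8, 1.3, 1.3]
opening: 0.005
```

Call:
play_rows([
  {"dx": 0,"dy": 0,"dz": 0.8,"rx": 0,"ry": 0,"rz": 0},
  {"dx": 0,"dy": 0,"dz": 1.2,"rx": 0,"ry": 0,"rz": 0},
  {"dx": 0,"dy": 0,"dz": 1.2,"rx": 0,"ry": 0,"rz": 0},
], fingers=0)

```text
t: 22.52
eef_pos: [599.8, -14.7, 220.7]
tcp_rot: [3.138, 0.0, 1.73]
ft_force: [-1.2, -0.1, 6.9]
opening: 0.004
```

Call:
play_rows([
  {"dx": -0.5,"dy": 0,"dz": 1.5,"rx": 0,"ry": 0,"rz": 0},
  {"dx": -2,"dy": 0,"dz": 1.7,"rx": 0,"ry": 0,"rz": 0},
  {"dx": -4,"dy": 0,"dz": 1.7,"rx": 0,"ry": 0,"rz": 0},
], fingers=0)

```text
t: 22.77
eef_pos: [600.4, -18.4, 220.5]
tcp_rot: [3.137, -0.0, 1.729]
ft_force: [-3.9, 6.0, 14.5]
opening: 0.006
```

Call:
play_rows([
  {"dx": -2.5,"dy": 0,"dz": 1.6,"rx": 0,"ry": 0,"rz": 0},
  {"dx": -4.5,"dy": 0,"dz": 1.6,"rx": 0,"ry": 0,"rz": 0},
  {"dx": -6.5,"dy": 0,"dz": 1.6,"rx": 0,"ry": 0,"rz": 0},
], fingers=0)

```text
t: 23.02
eef_pos: [601.4, -24.1, 220.5]
tcp_rot: [3.136, -0.001, 1.729]
ft_force: [-2.8, 9.7, 14.3]
opening: 0.004
```

Call:
play_rows([
  {"dx": -2.5,"dy": 0,"dz": 1.6,"rx": 0,"ry": 0,"rz": 0},
  {"dx": -4.5,"dy": 0,"dz": 1.6,"rx": 0,"ry": 0,"rz": 0},
  {"dx": -6.5,"dy": 0,"dz": 1.6,"rx": 0,"ry": 0,"rz": 0},
], fingers=0)

```text
t: 23.27
eef_pos: [602.5, -29.6, 220.5]
tcp_rot: [3.134, -0.002, 1.729]
ft_force: [-1.3, 10.4, 14.0]
opening: 0.007
```

Call:
play_rows([
  {"dx": 0,"dy": 0,"dz": -30,"rx": 0,"ry": 0,"rz": 0},
  {"dx": 0,"dy": 0,"dz": -68,"rx": 0,"ry": 0,"rz": 0},
  {"dx": 0,"dy": 0,"dz": -105,"rx": 0,"ry": 0,"rz": 0},
  {"dx": -10,"dy": 0,"dz": -138,"rx": 0.06,"ry": 0,"rz": 0},
  {"dx": -40,"dy": 0,"dz": -145,"rx": 0.06,"ry": 0,"rz": 0},
  {"dx": -75,"dy": 0,"dz": -145,"rx": 0.06,"ry": 0,"rz": 0},
  {"dx": -110,"dy": 0,"dz": -145,"rx": 0.06,"ry": 0,"rz": 0},
  {"dx": -132,"dy": 0,"dz": -145,"rx": 0.06,"ry": 0,"rz": 0},
], fingers=0)

```text
t: 23.93
eef_pos: [622.2, -163.2, 366.0]
tcp_rot: [3.139, -0.001, 1.728]
ft_force: [0.1, -0.3, 0.2]
opening: 0.01
```

Call:
play_rows([
  {"dx": 0,"dy": 0,"dz": 0,"rx": 0,"ry": 0,"rz": 0},
  {"dx": 0,"dy": 0,"dz": 0,"rx": 0,"ry": 0,"rz": 0},
], fingers=0)

```text
t: 24.1
eef_pos: [622.0, -164.4, 365.9]
tcp_rot: [3.139, -0.001, 1.725]
ft_force: [0.4, 0.1, 0.7]
opening: 0.002
```

```bash
python3 - <<'E'
from h import *
print(tool()[0])
c=cam('wrist','w7.png')
q=proj(c,[[609,-62,27]])[0]; print(q)
u,v=q.astype(int); im=c['image'][:,:,::-1]
a,b=max(0,v-70),max(0,u-60); print(a,b)
cv2.imwrite('pics/w7c.png',cv2.resize(im[a:a+120,b:b+130],None,fx=5,fy=5,interpolation=cv2.INTER_CUBIC))
E
```

```text
[ 621.9846689  -164.39072079  365.94538231]
[259.45675216  64.86535607]
0 199
```

View pics/w7c.png

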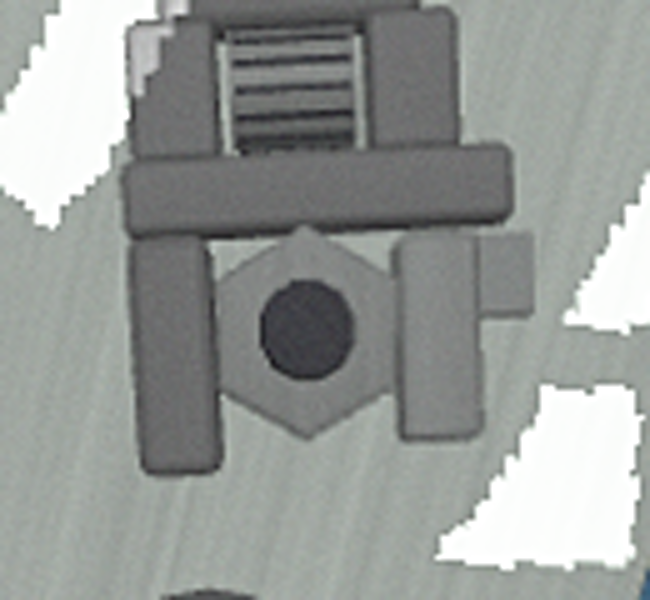

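```bash
python3 - <<'E'
from h import *
c=cam('wrist'); g=cv2.cvtColor(c['image'],cv2.COLOR_RGB2GRAY).astype(int)
for v in (56,62,68,74,80): print(v,list(g[v,234:290]))
f=lambda u,v,z: unproj(c,[[199-.4+u/5,0-.4+v/5]],z)[0]
g=[f(213,270,25),f(218,385,25),f(397,270,25),f(399,385,25)]
print(np.linalg.norm(g[0]-g[2]),np.linalg.norm(g[1]-g[3])); 
for i,j in((0,1),(2,3)):
    d=g[i]-g[j];print(np.arctan2(d[1],d[0]))
E
```

```text
56 [np.int64(112), np.int64(113), np.int64(110), np.int64(109), np.int64(112), np.int64(96), np.int64(79), np.int64(77), np.int64(165), np.int64(153), np.int64(132), np.int64(119), np.int64(131), np.int64(135), np.int64(131), np.int64(133), np.int64(132), np.int64(131), np.int64(138), np.int64(131), np.int64(129), np.int64(134), np.int64(136), np.int64(134), np.int64(144), np.int64(138), np.int64(140), np.int64(139), np.int64(138), np.int64(138), np.int64(138), np.int64(132), np.int64(136), np.int64(129), np.int64(129), np.int64(128), np.int64(131), np.int64(130), np.int64(130), np.int64(137), np.int64(130), np.int64(123), np.int64(118), np.int64(98), np.int64(96), np.int64(117), np.int64(136), np.int64(139), np.int64(135), np.int64(137), np.int64(141), np.int64(136), np.int64(137), np.int64(136), np.int64(137), np.int64(133)]
62 [np.int64(111), np.int64(113), np.int64(106), np.int64(109), np.int64(114), np.int64(100), np.int64(89), np.int64(61), np.int64(131), np.int64(121), np.int64(134), np.int64(128), np.int64(130), np.int64(133), np.int64(133), np.int64(133), np.int64(133), np.i
[... 2420 characters left out ...]
 np.int64(124), np.int64(129), np.int64(126), np.int64(125), np.int64(125), np.int64(129), np.int64(123), np.int64(124), np.int64(125), np.int64(124), np.int64(130), np.int64(130), np.int64(129), np.int64(122), np.int64(126), np.int64(129), np.int64(125), np.int64(125), np.int64(126), np.int64(127), np.int64(122), np.int64(126), np.int64(119), np.int64(120), np.int64(120), np.int64(118), np.int64(125), np.int64(137), np.int64(163), np.int64(153), np.int64(102), np.int64(89), np.int64(122), np.int64(128), np.int64(133), np.int64(136), np.int64(134), np.int64(131), np.int64(135), np.int64(131), np.int64(131), np.int64(130)]
32.59182438935793 32.4666022279844
1.763648270511131
1.757327751656882
```

Call:
play_rows([
  {"dx": 30,"dy": 0,"dz": 0,"rx": 0,"ry": 0,"rz": 0},
  {"dx": 70,"dy": 0,"dz": 0,"rx": 0,"ry": 0,"rz": 0},
  {"dx": 110,"dy": 0,"dz": 10,"rx": 0,"ry": 0,"rz": 0},
  {"dx": 140,"dy": 0,"dz": 35,"rx": 0,"ry": 0,"rz": 0},
  {"dx": 149,"dy": 0,"dz": 70,"rx": 0,"ry": 0,"rz": -0.05},
  {"dx": 149,"dy": 0,"dz": 105,"rx": 0,"ry": 0,"rz": -0.05},
  {"dx": 149,"dy": 0,"dz": 130,"rx": 0,"ry": 0,"rz": -0.05},
  {"dx": 149,"dy": 0,"dz": 140,"rx": 0,"ry": 0,"rz": -0.05},
], fingers=0)

```text
t: 24.87
eef_pos: [598.0, -13.3, 223.1]
tcp_rot: [-3.139, -0.003, 1.735]
ft_force: [-0.3, 0.0, -0.3]
opening: 0.006
```

```bash
python3 - <<'E'
from h import *
print(plan([599.0,-15,220.5],1.74))
E
```

```text
(array([-1.89,  0.73,  2.63]), array([-0.02 , -0.025, -0.047]))
```

Call:
play_rows([
  {"dx": -2,"dy": 0.7,"dz": 1.5,"rx": -0.02,"ry": -0.02,"rz": 0},
  {"dx": -2,"dy": 0.7,"dz": 2.8,"rx": -0.02,"ry": -0.02,"rz": 0},
  {"dx": -2,"dy": 0.7,"dz": 3.8,"rx": -0.02,"ry": -0.02,"rz": 0},
  {"dx": -2,"dy": 0.7,"dz": 4,"rx": -0.02,"ry": -0.02,"rz": 0},
], fingers=0)

```text
t: 25.2
eef_pos: [598.6, -14.7, 220.7]
tcp_rot: [-3.141, -0.001, 1.735]
ft_force: [-6.3, 1.2, 3.6]
opening: 0.007
```

Call:
play_rows([
  {"dx": -0.5,"dy": 0,"dz": 1.3,"rx": 0,"ry": 0,"rz": 0},
  {"dx": -2,"dy": 0,"dz": 1.5,"rx": 0,"ry": 0,"rz": 0},
  {"dx": -4,"dy": 0,"dz": 1.5,"rx": 0,"ry": 0,"rz": 0},
], fingers=0)

```text
t: 25.45
eef_pos: [599.6, -18.4, 220.7]
tcp_rot: [3.14, -0.0, 1.736]
ft_force: [-0.8, 4.4, 7.2]
opening: 0.004
```

Call:
play_rows([
  {"dx": -2.5,"dy": 0,"dz": 1.4,"rx": 0,"ry": 0,"rz": 0},
  {"dx": -4.5,"dy": 0,"dz": 1.4,"rx": 0,"ry": 0,"rz": 0},
  {"dx": -6.5,"dy": 0,"dz": 1.4,"rx": 0,"ry": 0,"rz": 0},
], fingers=0)

```text
t: 25.7
eef_pos: [600.7, -24.2, 220.6]
tcp_rot: [3.139, -0.001, 1.735]
ft_force: [-4.6, 11.0, 9.6]
opening: 0.003
```

Call:
play_rows([
  {"dx": -2.5,"dy": 0,"dz": 1.7,"rx": 0,"ry": 0,"rz": 0},
  {"dx": -4.5,"dy": 0,"dz": 1.7,"rx": 0,"ry": 0,"rz": 0},
  {"dx": -6.5,"dy": 0,"dz": 1.7,"rx": 0,"ry": 0,"rz": 0},
], fingers=0)

```text
t: 25.95
eef_pos: [601.7, -29.6, 220.5]
tcp_rot: [3.138, -0.003, 1.735]
ft_force: [-2.5, 13.2, 14.1]
opening: 0.0
```

Call:
play_rows([
  {"dx": 0,"dy": 0,"dz": -30,"rx": 0,"ry": 0,"rz": 0},
  {"dx": 0,"dy": 0,"dz": -68,"rx": 0,"ry": 0,"rz": 0},
  {"dx": 0,"dy": 0,"dz": -105,"rx": 0,"ry": 0,"rz": 0},
  {"dx": -10,"dy": 0,"dz": -138,"rx": 0.03,"ry": 0,"rz": 0},
  {"dx": -40,"dy": 0,"dz": -145,"rx": 0.03,"ry": 0,"rz": 0},
  {"dx": -75,"dy": 0,"dz": -145,"rx": 0.03,"ry": 0,"rz": 0},
  {"dx": -110,"dy": 0,"dz": -145,"rx": 0.03,"ry": 0,"rz": 0},
  {"dx": -132,"dy": 0,"dz": -145,"rx": 0.03,"ry": 0,"rz": 0},
], fingers=0)

```text
t: 26.62
eef_pos: [623.0, -163.1, 366.3]
tcp_rot: [3.14, -0.001, 1.734]
ft_force: [-0.5, -0.2, -0.2]
opening: 0.007
```

Call:
play_rows([
  {"dx": 0,"dy": 0,"dz": 0,"rx": 0,"ry": 0,"rz": 0},
  {"dx": 0,"dy": 0,"dz": 0,"rx": 0,"ry": 0,"rz": 0},
], fingers=0)

```text
t: 26.78
eef_pos: [622.9, -164.4, 366.6]
tcp_rot: [3.139, -0.001, 1.732]
ft_force: [-1.4, 0.4, 0.1]
opening: 0.002
```

```bash
python3 - <<'E'
from h import *
print(tool()[0],env.state()['tcp_rot'])
c=cam('wrist','w8.png')
im=c['image'][:,:,::-1]
cv2.imwrite('pics/w8c.png',cv2.resize(im[0:120,199:329],None,fx=5,fy=5,interpolation=cv2.INTER_CUBIC))
E
```

```text
[ 622.92925905 -164.42281734  366.59834836] [ 3.13899581e+00 -7.20920616e-04  1.73191693e+00]
```

View pics/w8c.png

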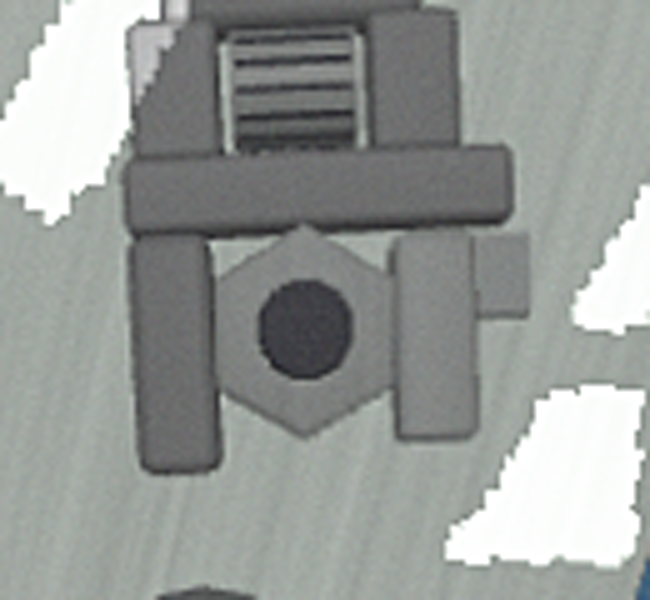

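```bash
python3 - <<'E'
from h import *
c=cam('wrist')
print(plan([555.4,39.5,300],1.757))
E
```

```text
(array([210.19, -33.83,  66.69]), array([ 0.02 , -0.012, -0.218]))
```

Call:
play_rows([
  {"dx": 30,"dy": -5,"dz": 0,"rx": 0,"ry": 0,"rz": 0},
  {"dx": 70,"dy": -11,"dz": 0,"rx": 0,"ry": 0,"rz": 0},
  {"dx": 110,"dy": -18,"dz": 0,"rx": 0,"ry": 0,"rz": 0},
  {"dx": 150,"dy": -25,"dz": 0,"rx": 0,"ry": 0,"rz": -0.1},
  {"dx": 185,"dy": -30,"dz": 20,"rx": 0,"ry": 0,"rz": -0.2},
  {"dx": 210,"dy": -34,"dz": 45,"rx": 0,"ry": 0,"rz": -0.2},
  {"dx": 210,"dy": -34,"dz": 66,"rx": 0,"ry": 0,"rz": -0.2},
  {"dx": 210,"dy": -34,"dz": 66,"rx": 0,"ry": 0,"rz": -0.2},
], fingers=0)

```text
t: 27.55
eef_pos: [553.8, 41.9, 298.0]
tcp_rot: [-3.139, -0.002, 1.759]
ft_force: [0.6, -0.2, -0.8]
opening: 0.004
```

```bash
python3 - <<'E'
from h import *
print(plan([555.4,39.5,205],1.757))
c=cam('wrist','w9.png')
E
```

```text
(array([-2.86,  1.38, 93.03]), array([-0.026, -0.024,  0.02 ]))
```

View pics/w9.png

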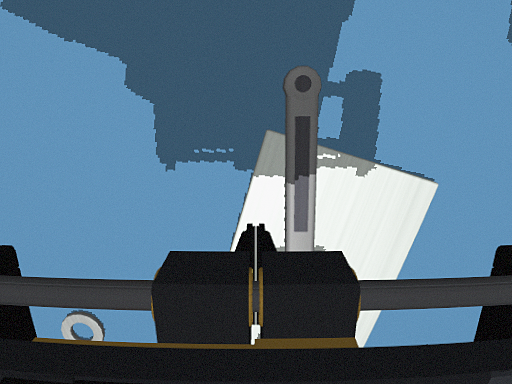

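Call:
play_rows([
  {"dx": -3,"dy": 1,"dz": 25,"rx": 0,"ry": 0,"rz": 0},
  {"dx": -3,"dy": 1,"dz": 50,"rx": 0,"ry": 0,"rz": 0},
  {"dx": -3,"dy": 1,"dz": 70,"rx": 0,"ry": 0,"rz": 0},
  {"dx": -3,"dy": 1,"dz": 85,"rx": 0,"ry": 0,"rz": 0},
  {"dx": -3,"dy": 1,"dz": 92,"rx": 0,"ry": 0,"rz": 0},
  {"dx": -3,"dy": 1,"dz": 92.5,"rx": 0,"ry": 0,"rz": 0},
], fingers=0)

```text
t: 28.1
eef_pos: [556.5, 38.0, 207.2]
tcp_rot: [-3.14, -0.002, 1.757]
ft_force: [0.4, -1.0, -0.1]
opening: 0.007
```

```bash
cat > arc.py <<'E'
from h import *
import sys
# current handle angle by pusher; prints arc rows for deltas
N=np.array([609.2,-62.3]); p,T=tool(); th=env.state()['tcp_rot'][2]
u=np.array([np.cos(th),np.sin(th)]);n=np.array([np.sin(th),-np.cos(th)])
d=p[:2]-N; r,o=d@u,d@n; print('r',r.round(1),'off',o.round(1),'yaw',th,'z',p[2],'F tool',(T.T@env.state()['ft_force']).round(1))
for D in map(float,sys.argv[1:]):
    c,s=np.cos(D),np.sin(D)
    # p(D)=r*(c,s)+o*(-s,c)
    print(D,'dx',round(r*(c-1)-o*s,2),'dy',round(r*s+o*(c-1),2),'rz',round(D/np.radians(6),3))
E
python3 arc.py
```

```text
r 108.3 off -33.2 yaw 1.7573036615902695 z 207.22153123525413 F tool [-1.   0.2  0.1]
```

Call:
play_rows([
  {"dx": 0,"dy": 1.5,"dz": 2.5,"rx": 0,"ry": 0,"rz": 0},
  {"dx": 0,"dy": 3.5,"dz": 2.5,"rx": 0,"ry": 0,"rz": 0},
  {"dx": 0,"dy": 5.5,"dz": 2.5,"rx": 0,"ry": 0,"rz": 0},
  {"dx": 0,"dy": 7.5,"dz": 2.5,"rx": 0,"ry": 0,"rz": 0},
  {"dx": 0,"dy": 9,"dz": 2.5,"rx": 0,"ry": 0,"rz": 0},
], fingers=0)

```text
t: 28.52
eef_pos: [565.7, 39.7, 205.4]
tcp_rot: [-3.141, -0.002, 1.757]
ft_force: [-0.7, -0.3, 0.1]
opening: 0.002
```

```bash
python3 arc.py 0.05 0.1
```

```text
r 108.3 off -23.8 yaw 1.7573691551239197 z 205.3554424609047 F tool [-0.2 -0.7 -0.1]
0.05 dx 1.06 dy 5.44 rz 0.477
0.1 dx 1.84 dy 10.93 rz 0.955
```

Now the arc: a few small steps at first to find contact.

Call:
play_rows([
  {"dx": 0.3,"dy": 1.4,"dz": 0,"rx": 0,"ry": 0,"rz": 0.12},
  {"dx": 0.6,"dy": 2.7,"dz": 0,"rx": 0,"ry": 0,"rz": 0.24},
  {"dx": 0.8,"dy": 4.1,"dz": 0,"rx": 0,"ry": 0,"rz": 0.36},
  {"dx": 1.06,"dy": 5.4,"dz": 0,"rx": 0,"ry": 0,"rz": 0.48},
], fingers=0)

```text
t: 28.85
eef_pos: [570.9, 41.8, 205.4]
tcp_rot: [-3.141, -0.002, 1.706]
ft_force: [0.4, -0.7, -0.2]
opening: 0.004
```

```bash
python3 arc.py 0.05 0.1
```

```text
r 108.3 off -23.9 yaw 1.7057577968952697 z 205.38895717353293 F tool [-0.7  0.3  0.2]
0.05 dx 1.06 dy 5.44 rz 0.477
0.1 dx 1.85 dy 10.93 rz 0.955
```

Call:
play_rows([
  {"dx": 0,"dy": 1.4,"dz": 0,"rx": 0,"ry": 0,"rz": 0},
  {"dx": 0,"dy": 2.7,"dz": 0,"rx": 0,"ry": 0,"rz": 0},
  {"dx": 0,"dy": 4.1,"dz": 0,"rx": 0,"ry": 0,"rz": 0},
  {"dx": 0,"dy": 5,"dz": 0,"rx": 0,"ry": 0,"rz": 0},
], fingers=0)

```text
t: 29.18
eef_pos: [575.1, 42.7, 205.2]
tcp_rot: [-3.138, -0.003, 1.706]
ft_force: [-5.4, 2.1, 3.8]
opening: 0.0
```

```bash
python3 arc.py; python3 - <<'E'
from h import *
c=cam('wrist','w10.png')
E
```

```text
r 108.6 off -19.6 yaw 1.7059617286183266 z 205.24203239064948 F tool [ 2.8 -5.1 -3.8]
```

View pics/w10.png

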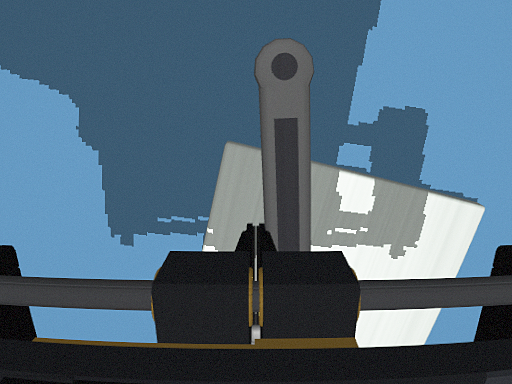

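```bash
python3 arc.py 0.03 0.06 0.09 0.12 0.15 0.18 0.21 0.24
```

```text
r 108.6 off -19.4 yaw 1.7059408827112286 z 205.24898058240353 F tool [ 2.3 -4.5 -2.7]
0.03 dx 0.53 dy 3.27 rz 0.286
0.06 dx 0.97 dy 6.55 rz 0.573
0.09 dx 1.31 dy 9.84 rz 0.859
0.12 dx 1.54 dy 13.14 rz 1.146
0.15 dx 1.68 dy 16.45 rz 1.432
0.18 dx 1.72 dy 19.76 rz 1.719
0.21 dx 1.66 dy 23.06 rz 2.005
0.24 dx 1.5 dy 26.37 rz 2.292
```

Call:
play_rows([
  {"dx": 0.5,"dy": 3.3,"dz": 0,"rx": 0,"ry": 0,"rz": 0.2},
  {"dx": 1,"dy": 6.6,"dz": 0,"rx": 0,"ry": 0,"rz": 0.4},
  {"dx": 1.3,"dy": 9.8,"dz": 0,"rx": 0,"ry": 0,"rz": 0.6},
  {"dx": 1.5,"dy": 13.1,"dz": 0,"rx": 0,"ry": 0,"rz": 0.8},
  {"dx": 1.7,"dy": 16.5,"dz": 0,"rx": 0,"ry": 0,"rz": 1.1},
  {"dx": 1.7,"dy": 19.8,"dz": 0,"rx": 0,"ry": 0,"rz": 1.4},
], fingers=0)

```text
t: 29.73
eef_pos: [593.4, 47.3, 205.1]
tcp_rot: [-3.132, -0.002, 1.558]
ft_force: [-11.3, 1.0, 10.3]
opening: 0.005
```

```bash
python3 arc.py 0.03 0.06 0.09 0.12; python3 - <<'E'
from h import *
c=cam('wrist','w11.png')
c=cam('top'); im=cv2.resize(c['image'][130:230,215:335,::-1],None,fx=6,fy=6,interpolation=cv2.INTER_CUBIC)
cv2.imwrite('pics/t11.png',im)
E
```

```text
r 109.3 off -17.2 yaw 1.558241237326199 z 205.12564441967953 F tool [  0.9 -11.4 -10.2]
0.03 dx 0.47 dy 3.29 rz 0.286
0.06 dx 0.83 dy 6.59 rz 0.573
0.09 dx 1.1 dy 9.9 rz 0.859
0.12 dx 1.27 dy 13.21 rz 1.146
```

View pics/w11.png

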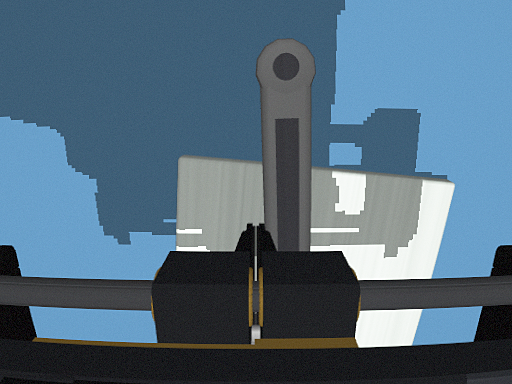

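View pics/t11.png

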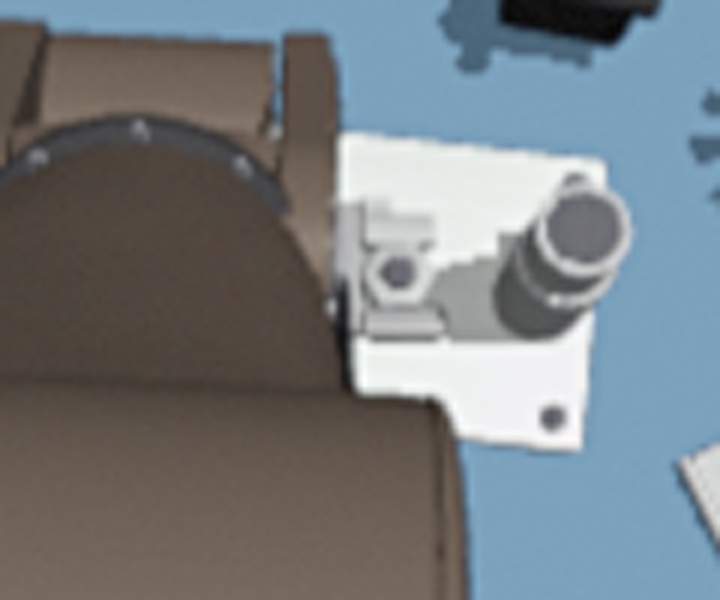

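Call:
play_rows([
  {"dx": 0,"dy": 0,"dz": -0.8,"rx": -0.08,"ry": 0,"rz": 0},
  {"dx": 0.4,"dy": 2.5,"dz": -0.8,"rx": -0.08,"ry": 0,"rz": 0.25},
  {"dx": 0.7,"dy": 5,"dz": -0.8,"rx": -0.08,"ry": 0,"rz": 0.5},
  {"dx": 0.9,"dy": 7.5,"dz": -0.8,"rx": -0.08,"ry": 0,"rz": 0.75},
], fingers=0)

```text
t: 30.17
eef_pos: [600.6, 48.4, 205.4]
tcp_rot: [-3.138, -0.002, 1.479]
ft_force: [-7.9, 2.9, 2.3]
opening: 0.001
```

```bash
python3 arc.py 0.03 0.06 0.09
```

```text
r 109.5 off -18.8 yaw 1.4787846806503395 z 205.3661501661965 F tool [ 2.2 -8.1 -2.2]
0.03 dx 0.51 dy 3.29 rz 0.286
0.06 dx 0.93 dy 6.6 rz 0.573
0.09 dx 1.24 dy 9.91 rz 0.859
```

Call:
play_rows([
  {"dx": 0.3,"dy": 2,"dz": -0.2,"rx": 0,"ry": 0,"rz": 0.18},
  {"dx": 0.6,"dy": 4,"dz": -0.2,"rx": 0,"ry": 0,"rz": 0.36},
  {"dx": 0.9,"dy": 6,"dz": -0.2,"rx": 0,"ry": 0,"rz": 0.54},
  {"dx": 1.1,"dy": 8,"dz": -0.2,"rx": 0,"ry": 0,"rz": 0.72},
], fingers=0)

```text
t: 30.5
eef_pos: [607.6, 49.1, 205.3]
tcp_rot: [-3.133, -0.001, 1.403]
ft_force: [-8.2, 2.3, 5.6]
opening: 0.005
```

```bash
python3 arc.py 0.02 0.03; python3 - <<'E'
from h import *
c=cam('wrist','w12.png')
c=cam('top'); im=cv2.resize(c['image'][150:205,255:310,::-1],None,fx=10,fy=10,interpolation=cv2.INTER_CUBIC)
cv2.imwrite('pics/t12.png',im)
E
```

```text
r 109.5 off -20.1 yaw 1.4028513364264437 z 205.32301632759243 F tool [ 0.9 -8.5 -5.5]
0.02 dx 0.38 dy 2.19 rz 0.191
0.03 dx 0.55 dy 3.29 rz 0.286
```

View pics/t12.png

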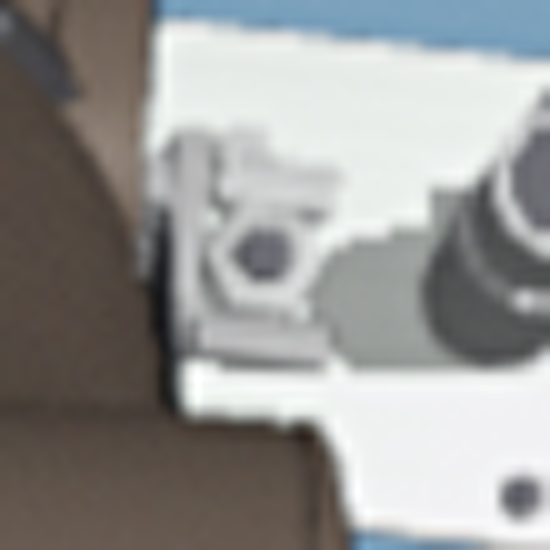

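View pics/w12.png

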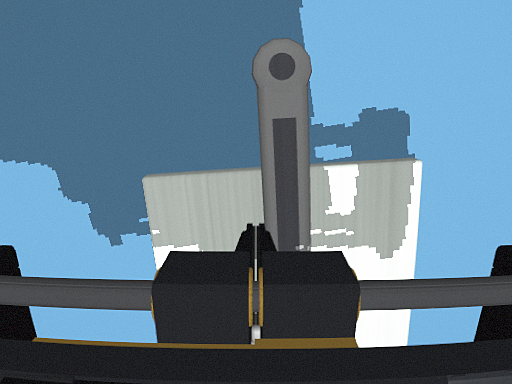

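Call:
play_rows([
  {"dx": 0.2,"dy": 1.2,"dz": -0.5,"rx": 0,"ry": 0,"rz": 0.1},
  {"dx": 0.4,"dy": 2.4,"dz": -0.5,"rx": -0.05,"ry": 0,"rz": 0.2},
  {"dx": 0.6,"dy": 3.6,"dz": -0.5,"rx": -0.05,"ry": 0,"rz": 0.3},
], fingers=0)

```text
t: 30.85
eef_pos: [610.8, 49.3, 205.4]
tcp_rot: [-3.136, -0.001, 1.371]
ft_force: [-8.2, 1.8, 2.1]
opening: 0.005
```

Call:
play_rows([
  {"dx": 0.2,"dy": 1.2,"dz": -0.2,"rx": 0,"ry": 0,"rz": 0.1},
  {"dx": 0.4,"dy": 2.4,"dz": -0.2,"rx": 0,"ry": 0,"rz": 0.2},
], fingers=0)

```text
t: 31.02
eef_pos: [612.2, 49.4, 205.3]
tcp_rot: [-3.131, 0.0, 1.35]
ft_force: [-9.5, 0.6, 7.2]
opening: 0.005
```

Call:
play_rows([
  {"dx": 0.2,"dy": 1.2,"dz": -0.2,"rx": 0,"ry": 0,"rz": 0.1},
  {"dx": 0.4,"dy": 2.2,"dz": -0.2,"rx": 0,"ry": 0,"rz": 0.18},
], fingers=0)

```text
t: 31.18
eef_pos: [613.5, 49.5, 205.3]
tcp_rot: [-3.127, 0.001, 1.331]
ft_force: [-9.8, 0.6, 7.2]
opening: 0.007
```

Call:
play_rows([
  {"dx": 0.2,"dy": 1.0,"dz": -0.7,"rx": -0.1,"ry": 0,"rz": 0.1},
  {"dx": 0.4,"dy": 2.0,"dz": -0.7,"rx": -0.1,"ry": 0,"rz": 0.18},
  {"dx": 0.4,"dy": 2.2,"dz": -0.7,"rx": -0.1,"ry": 0,"rz": 0.2},
], fingers=0)

```text
t: 31.43
eef_pos: [615.1, 49.6, 205.5]
tcp_rot: [-3.134, 0.002, 1.31]
ft_force: [-6.0, 1.8, 0.5]
opening: 0.005
```

Call:
play_rows([
  {"dx": 0.2,"dy": 1.2,"dz": -0.3,"rx": -0.03,"ry": 0,"rz": 0.1},
  {"dx": 0.4,"dy": 2.2,"dz": -0.3,"rx": -0.03,"ry": 0,"rz": 0.18},
], fingers=0)

```text
t: 31.6
eef_pos: [616.4, 49.8, 205.4]
tcp_rot: [-3.133, 0.003, 1.291]
ft_force: [-7.9, 3.0, 3.8]
opening: 0.002
```

Call:
play_rows([
  {"dx": 0.2,"dy": 1.2,"dz": -0.3,"rx": -0.03,"ry": 0,"rz": 0.1},
  {"dx": 0.4,"dy": 2.2,"dz": -0.3,"rx": -0.03,"ry": 0,"rz": 0.18},
], fingers=0)

```text
t: 31.77
eef_pos: [617.6, 49.9, 205.4]
tcp_rot: [-3.132, 0.004, 1.272]
ft_force: [-8.2, 2.2, 4.9]
opening: 0.004
```

```bash
python3 arc.py 0.02 0.03
```

```text
r 109.7 off -25.0 yaw 1.2718131300397895 z 205.4045220040416 F tool [-0.3 -8.6 -4.8]
0.02 dx 0.48 dy 2.2 rz 0.191
0.03 dx 0.7 dy 3.3 rz 0.286
```

Call:
play_rows([
  {"dx": 0.3,"dy": 1.2,"dz": -0.5,"rx": -0.05,"ry": 0,"rz": 0},
  {"dx": 0.5,"dy": 2.2,"dz": -0.5,"rx": -0.05,"ry": 0,"rz": 0},
], fingers=0)

```text
t: 31.93
eef_pos: [619.1, 50.0, 205.5]
tcp_rot: [-3.134, 0.005, 1.272]
ft_force: [-6.3, 1.7, 1.2]
opening: 0.003
```

Call:
play_rows([
  {"dx": 0.3,"dy": 1.2,"dz": -0.3,"rx": -0.03,"ry": 0,"rz": 0},
  {"dx": 0.5,"dy": 2.2,"dz": -0.3,"rx": -0.03,"ry": 0,"rz": 0},
], fingers=0)

```text
t: 32.1
eef_pos: [620.4, 50.1, 205.4]
tcp_rot: [-3.133, 0.006, 1.272]
ft_force: [-7.7, 0.4, 5.4]
opening: 0.005
```

Call:
play_rows([
  {"dx": 0.3,"dy": 1.2,"dz": -0.3,"rx": -0.03,"ry": 0,"rz": 0},
  {"dx": 0.5,"dy": 2.2,"dz": -0.3,"rx": -0.03,"ry": 0,"rz": 0},
], fingers=0)

```text
t: 32.27
eef_pos: [621.6, 50.1, 205.4]
tcp_rot: [-3.132, 0.007, 1.273]
ft_force: [-8.1, 0.5, 5.4]
opening: 0.004
```

```bash
python3 arc.py 0.02 0.03; python3 - <<'E'
from h import *
c=cam('wrist','w13.png')
c=cam('top'); im=cv2.resize(c['image'][150:205,255:310,::-1],None,fx=10,fy=10,interpolation=cv2.INTER_CUBIC)
cv2.imwrite('pics/t13.png',im)
E
```

```text
r 111.1 off -21.1 yaw 1.272842725672254 z 205.42572895283348 F tool [-2.  -7.9 -5.3]
0.02 dx 0.4 dy 2.23 rz 0.191
0.03 dx 0.58 dy 3.34 rz 0.286
```

View pics/t13.png

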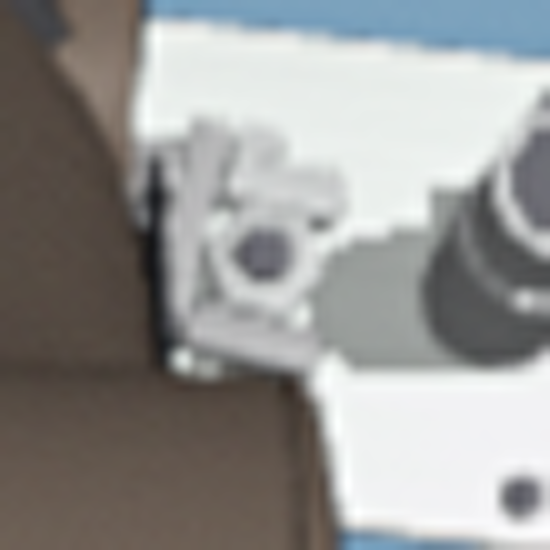

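View pics/w13.png

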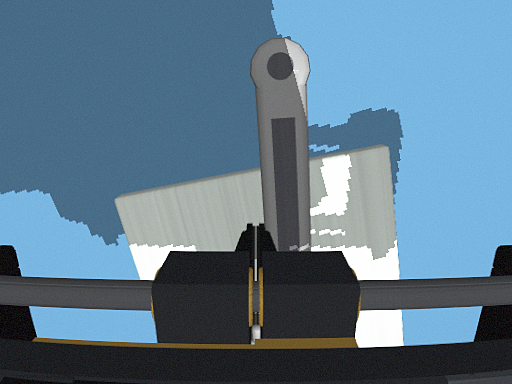

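Call:
play_rows([
  {"dx": 0.2,"dy": 1.0,"dz": -0.5,"rx": -0.05,"ry": 0,"rz": 0.06},
  {"dx": 0.4,"dy": 2.0,"dz": -0.5,"rx": -0.05,"ry": -0.05,"rz": 0.12},
], fingers=0)

```text
t: 32.53
eef_pos: [623.1, 50.4, 205.6]
tcp_rot: [-3.135, 0.013, 1.26]
ft_force: [-4.6, 6.4, 0.8]
opening: 0.003
```

Call:
play_rows([
  {"dx": 0.2,"dy": 1.0,"dz": -0.3,"rx": -0.05,"ry": 0,"rz": 0.06},
  {"dx": 0.4,"dy": 2.0,"dz": -0.3,"rx": -0.05,"ry": -0.05,"rz": 0.12},
], fingers=0)

```text
t: 32.7
eef_pos: [624.3, 50.8, 205.5]
tcp_rot: [-3.137, 0.018, 1.247]
ft_force: [-4.6, 7.3, 1.6]
opening: 0.005
```

Call:
play_rows([
  {"dx": 0.2,"dy": 1.0,"dz": -0.3,"rx": -0.05,"ry": 0,"rz": 0.06},
  {"dx": 0.4,"dy": 2.0,"dz": -0.3,"rx": -0.05,"ry": 0,"rz": 0.12},
], fingers=0)

```text
t: 32.87
eef_pos: [625.4, 51.1, 205.4]
tcp_rot: [-3.138, 0.019, 1.235]
ft_force: [-6.5, 2.7, 4.5]
opening: 0.005
```

Call:
play_rows([
  {"dx": 0.2,"dy": 1.0,"dz": -0.4,"rx": -0.05,"ry": 0,"rz": 0.06},
  {"dx": 0.4,"dy": 2.0,"dz": -0.4,"rx": -0.05,"ry": 0,"rz": 0.12},
], fingers=0)

```text
t: 33.03
eef_pos: [626.6, 51.2, 205.5]
tcp_rot: [-3.14, 0.02, 1.222]
ft_force: [-7.8, 1.5, 3.3]
opening: 0.004
```

Call:
play_rows([
  {"dx": 0.2,"dy": 1.0,"dz": -0.3,"rx": 0,"ry": 0.05,"rz": 0.06},
  {"dx": 0.4,"dy": 2.0,"dz": -0.3,"rx": 0,"ry": 0.08,"rz": 0.12},
], fingers=0)

```text
t: 33.2
eef_pos: [627.7, 50.8, 205.3]
tcp_rot: [-3.137, 0.013, 1.21]
ft_force: [-8.5, -3.5, 3.7]
opening: 0.006
```

Call:
play_rows([
  {"dx": 0.2,"dy": 1.0,"dz": -0.3,"rx": 0,"ry": 0.05,"rz": 0.06},
  {"dx": 0.4,"dy": 2.0,"dz": -0.3,"rx": 0,"ry": 0.05,"rz": 0.12},
], fingers=0)

```text
t: 33.37
eef_pos: [628.9, 50.4, 205.2]
tcp_rot: [-3.133, 0.01, 1.197]
ft_force: [-7.4, 0.3, 5.2]
opening: 0.006
```

Call:
play_rows([
  {"dx": 0.2,"dy": 1.0,"dz": -0.3,"rx": 0,"ry": 0.05,"rz": 0.06},
  {"dx": 0.4,"dy": 2.0,"dz": -0.3,"rx": 0,"ry": 0.05,"rz": 0.12},
], fingers=0)

```text
t: 33.53
eef_pos: [630.0, 49.8, 205.1]
tcp_rot: [-3.129, 0.006, 1.185]
ft_force: [-8.6, -1.4, 4.0]
opening: 0.003
```

Call:
play_rows([
  {"dx": 0.2,"dy": 1.0,"dz": -0.3,"rx": -0.03,"ry": 0,"rz": 0.06},
  {"dx": 0.4,"dy": 2.0,"dz": -0.3,"rx": -0.03,"ry": 0,"rz": 0.12},
], fingers=0)

```text
t: 33.7
eef_pos: [631.1, 49.8, 205.1]
tcp_rot: [-3.128, 0.007, 1.172]
ft_force: [-8.6, 1.7, 3.9]
opening: 0.002
```

```bash
python3 arc.py 0.02 0.03; python3 - <<'E'
from h import *
c=cam('wrist','w14.png')
E
```

```text
r 111.8 off -23.3 yaw 1.171864209622683 z 205.11195257671778 F tool [-1.8 -8.7 -3.8]
0.02 dx 0.44 dy 2.24 rz 0.191
0.03 dx 0.65 dy 3.36 rz 0.286
```

View pics/w14.png

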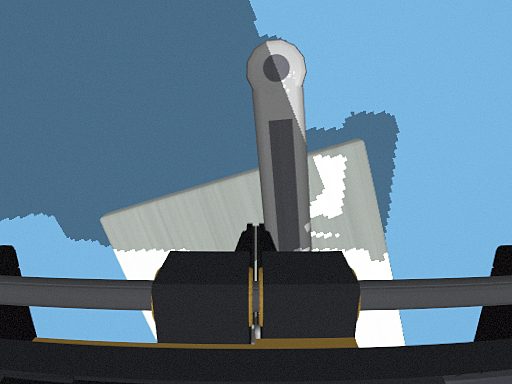

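Call:
play_rows([
  {"dx": 0.2,"dy": 1.0,"dz": -0.4,"rx": -0.06,"ry": 0,"rz": 0},
  {"dx": 0.4,"dy": 2.0,"dz": -0.4,"rx": -0.06,"ry": 0,"rz": 0},
], fingers=0)

```text
t: 33.92
eef_pos: [632.5, 49.7, 205.2]
tcp_rot: [-3.132, 0.008, 1.172]
ft_force: [-7.2, 1.2, 3.7]
opening: 0.003
```

Call:
play_rows([
  {"dx": 0.2,"dy": 1.0,"dz": -0.4,"rx": -0.06,"ry": 0,"rz": 0},
  {"dx": 0.4,"dy": 2.0,"dz": -0.4,"rx": -0.06,"ry": 0,"rz": 0},
], fingers=0)

```text
t: 34.08
eef_pos: [633.7, 49.7, 205.2]
tcp_rot: [-3.134, 0.009, 1.172]
ft_force: [-6.0, 2.5, 3.7]
opening: 0.007
```

Call:
play_rows([
  {"dx": 0.2,"dy": 1.0,"dz": -0.4,"rx": -0.04,"ry": 0,"rz": 0},
  {"dx": 0.4,"dy": 2.0,"dz": -0.4,"rx": -0.04,"ry": 0,"rz": 0},
], fingers=0)

```text
t: 34.25
eef_pos: [634.9, 49.7, 205.2]
tcp_rot: [-3.135, 0.011, 1.172]
ft_force: [-6.9, 1.9, 3.5]
opening: 0.003
```

Call:
play_rows([
  {"dx": 0.2,"dy": 1.0,"dz": -0.3,"rx": -0.03,"ry": 0,"rz": 0.06},
  {"dx": 0.4,"dy": 2.0,"dz": -0.3,"rx": -0.03,"ry": 0,"rz": 0.12},
], fingers=0)

```text
t: 34.42
eef_pos: [635.9, 49.7, 205.2]
tcp_rot: [-3.134, 0.012, 1.16]
ft_force: [-7.2, 2.1, 4.4]
opening: 0.002
```

Call:
play_rows([
  {"dx": 0.1,"dy": 1.0,"dz": -0.3,"rx": -0.04,"ry": 0,"rz": 0.04},
  {"dx": 0.2,"dy": 2.0,"dz": -0.3,"rx": -0.04,"ry": 0,"rz": 0.08},
], fingers=0)

```text
t: 34.58
eef_pos: [637.0, 49.6, 205.2]
tcp_rot: [-3.135, 0.013, 1.152]
ft_force: [-6.6, 3.7, 3.6]
opening: 0.007
```

Call:
play_rows([
  {"dx": 0.1,"dy": 1.0,"dz": -0.3,"rx": -0.04,"ry": 0,"rz": 0.04},
  {"dx": 0.2,"dy": 2.0,"dz": -0.3,"rx": -0.04,"ry": 0,"rz": 0.08},
], fingers=0)

```text
t: 34.75
eef_pos: [638.1, 49.6, 205.2]
tcp_rot: [-3.136, 0.014, 1.143]
ft_force: [-6.9, 4.7, 4.2]
opening: 0.005
```

Call:
play_rows([
  {"dx": 0.1,"dy": 1.0,"dz": -0.3,"rx": -0.04,"ry": 0,"rz": 0.04},
  {"dx": 0.2,"dy": 2.0,"dz": -0.3,"rx": -0.04,"ry": 0,"rz": 0.08},
], fingers=0)

```text
t: 34.92
eef_pos: [639.1, 49.5, 205.2]
tcp_rot: [-3.137, 0.015, 1.135]
ft_force: [-7.7, 4.6, 3.6]
opening: 0.005
```

Call:
play_rows([
  {"dx": 0.1,"dy": 1.0,"dz": -0.3,"rx": -0.04,"ry": 0,"rz": 0.04},
  {"dx": 0.2,"dy": 2.0,"dz": -0.3,"rx": -0.04,"ry": 0,"rz": 0.08},
], fingers=0)

```text
t: 35.08
eef_pos: [640.2, 49.5, 205.2]
tcp_rot: [-3.138, 0.016, 1.127]
ft_force: [-7.5, 4.0, 4.3]
opening: 0.006
```

```bash
python3 arc.py; python3 - <<'E'
from h import *
c=cam('wrist','w15.png')
c=cam('top'); im=cv2.resize(c['image'][150:205,255:310,::-1],None,fx=10,fy=10,interpolation=cv2.INTER_CUBIC)
cv2.imwrite('pics/t15.png',im)
E
```

```text
r 114.2 off -20.0 yaw 1.126761713431608 z 205.18415205826383 F tool [ 0.4 -8.5 -4.3]
```

View pics/w15.png

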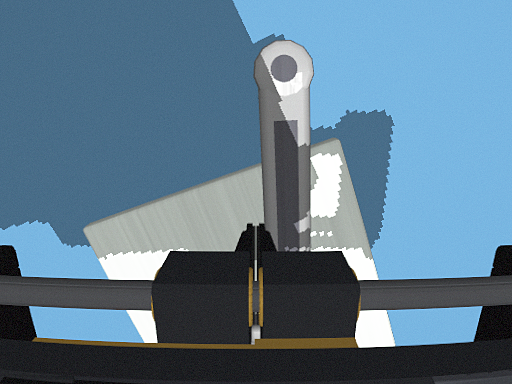

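View pics/t15.png

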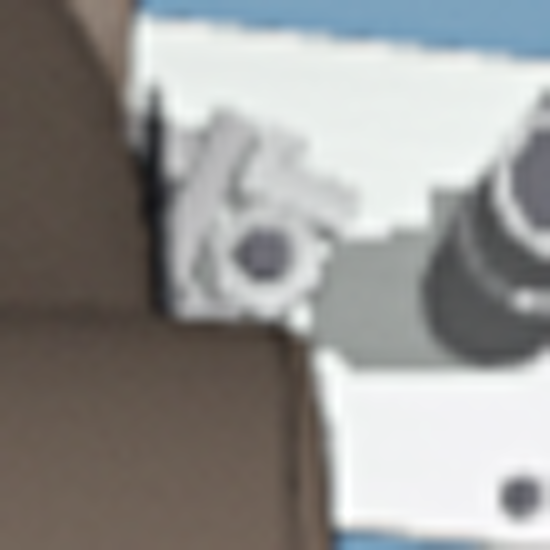

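Call:
play_rows([
  {"dx": 0.1,"dy": 1.0,"dz": -0.4,"rx": 0,"ry": 0.04,"rz": 0.06},
  {"dx": 0.2,"dy": 2.0,"dz": -0.4,"rx": 0,"ry": 0.04,"rz": 0.12},
], fingers=0)

```text
t: 35.35
eef_pos: [641.5, 48.9, 205.2]
tcp_rot: [-3.135, 0.013, 1.114]
ft_force: [-6.8, 2.6, 3.1]
opening: 0.005
```

Call:
play_rows([
  {"dx": 0.1,"dy": 1.0,"dz": -0.4,"rx": 0,"ry": 0.02,"rz": 0.06},
  {"dx": 0.2,"dy": 2.0,"dz": -0.4,"rx": 0,"ry": 0.02,"rz": 0.12},
], fingers=0)

```text
t: 35.52
eef_pos: [642.7, 48.4, 205.2]
tcp_rot: [-3.131, 0.012, 1.102]
ft_force: [-7.0, 1.8, 3.0]
opening: 0.004
```

Call:
play_rows([
  {"dx": 0.1,"dy": 1.0,"dz": -0.4,"rx": 0,"ry": 0.02,"rz": 0.06},
  {"dx": 0.2,"dy": 2.0,"dz": -0.4,"rx": 0,"ry": 0.02,"rz": 0.12},
], fingers=0)

```text
t: 35.68
eef_pos: [643.8, 47.8, 205.2]
tcp_rot: [-3.128, 0.012, 1.089]
ft_force: [-7.8, 2.6, 3.3]
opening: 0.003
```

Call:
play_rows([
  {"dx": 0.1,"dy": 1.0,"dz": -0.4,"rx": 0,"ry": 0.02,"rz": 0.06},
  {"dx": 0.2,"dy": 2.0,"dz": -0.4,"rx": 0,"ry": 0.02,"rz": 0.12},
], fingers=0)

```text
t: 35.85
eef_pos: [644.9, 47.3, 205.2]
tcp_rot: [-3.125, 0.011, 1.076]
ft_force: [-7.8, 2.4, 3.3]
opening: 0.002
```

Call:
play_rows([
  {"dx": 0.1,"dy": 1.0,"dz": -0.4,"rx": -0.06,"ry": 0,"rz": 0},
  {"dx": 0.3,"dy": 2.0,"dz": -0.4,"rx": -0.06,"ry": 0,"rz": 0},
], fingers=0)

```text
t: 36.02
eef_pos: [646.2, 47.1, 205.2]
tcp_rot: [-3.128, 0.012, 1.076]
ft_force: [-6.7, 3.1, 2.6]
opening: 0.002
```

Call:
play_rows([
  {"dx": 0.1,"dy": 1.0,"dz": -0.3,"rx": -0.06,"ry": 0,"rz": 0},
  {"dx": 0.3,"dy": 2.0,"dz": -0.3,"rx": -0.06,"ry": 0,"rz": 0},
], fingers=0)

```text
t: 36.18
eef_pos: [647.0, 47.1, 205.2]
tcp_rot: [-3.13, 0.014, 1.077]
ft_force: [-11.4, 4.7, 6.7]
opening: 0.004
```

Call:
play_rows([
  {"dx": 0.1,"dy": 1.0,"dz": -0.3,"rx": -0.06,"ry": 0,"rz": 0.06},
  {"dx": 0.3,"dy": 2.0,"dz": -0.3,"rx": -0.06,"ry": 0,"rz": 0.1},
], fingers=0)

```text
t: 36.35
eef_pos: [647.6, 47.3, 205.2]
tcp_rot: [-3.131, 0.016, 1.066]
ft_force: [-12.8, 6.4, 8.9]
opening: 0.002
```

```bash
python3 arc.py; python3 - <<'E'
from h import *
c=cam('wrist','w16.png')
E
```

```text
r 114.5 off -19.3 yaw 1.0662661773821362 z 205.16429200112518 F tool [ -0.7 -14.4  -8.8]
```

View pics/w16.png

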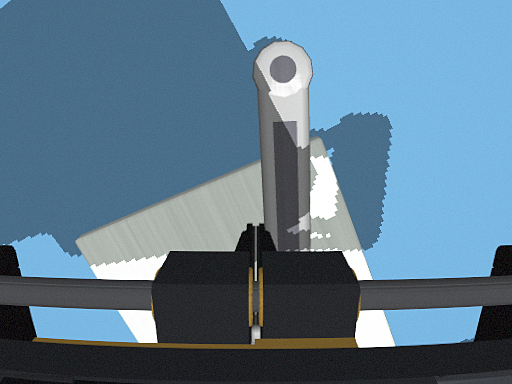

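Call:
play_rows([
  {"dx": 0.1,"dy": 0.8,"dz": -0.5,"rx": 0,"ry": 0,"rz": 0},
  {"dx": 0.2,"dy": 1.5,"dz": -0.5,"rx": 0,"ry": 0,"rz": 0},
  {"dx": 0.2,"dy": 1.5,"dz": -0.5,"rx": 0,"ry": 0,"rz": 0},
], fingers=0)

```text
t: 36.65
eef_pos: [648.3, 47.1, 205.3]
tcp_rot: [-3.127, 0.017, 1.066]
ft_force: [-8.2, 3.7, 3.7]
opening: 0.005
```

Call:
play_rows([
  {"dx": 0.1,"dy": 0.8,"dz": -0.4,"rx": 0,"ry": 0,"rz": 0},
  {"dx": 0.2,"dy": 1.6,"dz": -0.4,"rx": 0,"ry": 0,"rz": 0},
  {"dx": 0.2,"dy": 1.6,"dz": -0.4,"rx": 0,"ry": 0,"rz": 0},
], fingers=0)

```text
t: 36.9
eef_pos: [649.0, 47.0, 205.3]
tcp_rot: [-3.124, 0.018, 1.066]
ft_force: [-8.3, 4.5, 3.8]
opening: 0.008
```

```bash
python3 arc.py; python3 - <<'E'
from h import *
c=cam('top'); im=cv2.resize(c['image'][150:205,255:310,::-1],None,fx=10,fy=10,interpolation=cv2.INTER_CUBIC)
cv2.imwrite('pics/t17.png',im)
E
```

```text
r 115.0 off -18.0 yaw 1.0664577895333682 z 205.26354579998275 F tool [-0.1 -9.5 -3.7]
```

View pics/t17.png

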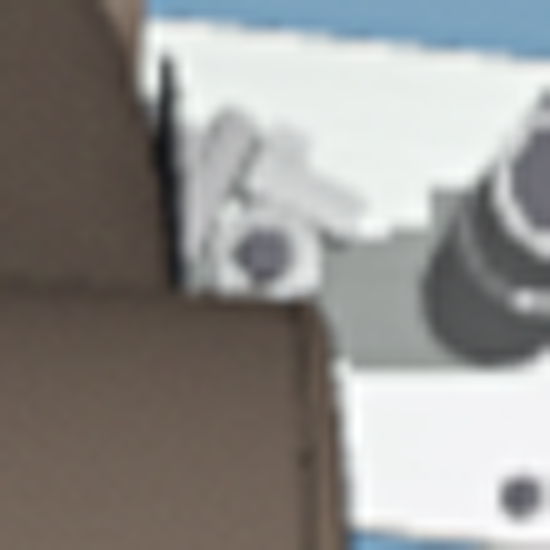

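```bash
python3 - <<'E'
from h import *
N=np.array([609.2,-62.3])
for p,r in [([638.1,49.6,205.2],[-3.136,.014,1.143]),([640.2,49.5,205.2],[-3.138,.016,1.127]),([642.7,48.4,205.2],[-3.131,.012,1.102]),([644.9,47.3,205.2],[-3.125,.011,1.076]),([646.2,47.1,205.2],[-3.128,.012,1.076]),([647,47.1,205.2],[-3.130,.014,1.077]),([647.6,47.3,205.2],[-3.131,.016,1.066]),([648.3,47.1,205.3],[-3.127,.017,1.066]),([649,47,205.3],[-3.124,.018,1.066])]:
    t=np.array(p)+R.from_euler('xyz',r).as_matrix()@[0,0,185]
    d=t[:2]-N; print(t.round(1),'ang',np.arctan2(d[1],d[0]).round(4), 'r',np.linalg.norm(d).round(1))
s=env.state();print(R.from_euler('xyz',s['tcp_rot']).as_matrix()@[0,0,1])
E
```

```text
[636.1  47.7  20.2] ang 1.331 r 113.2
[638.3  47.1  20.2] ang 1.3106 r 113.2
[639.9  47.3  20.2] ang 1.2973 r 113.8
[641.2  47.   20.2] ang 1.2856 r 113.9
[642.9  46.3  20.2] ang 1.2697 r 113.8
[643.9  45.8  20.2] ang 1.2604 r 113.6
[644.5  45.7  20.2] ang 1.2552 r 113.6
[644.4  45.7  20.3] ang 1.2555 r 113.6
[644.5  45.7  20.4] ang 1.2544 r 113.6
[-0.02446515 -0.00745424 -0.99967289]
```

Call:
play_rows([
  {"dx": 0.1,"dy": 0.5,"dz": -0.4,"rx": -0.04,"ry": 0,"rz": 0},
  {"dx": 0.1,"dy": 1.0,"dz": -0.4,"rx": -0.08,"ry": 0,"rz": 0},
  {"dx": 0.1,"dy": 1.0,"dz": -0.4,"rx": -0.08,"ry": 0,"rz": 0},
], fingers=0)

```text
t: 37.2
eef_pos: [648.9, 47.4, 205.2]
tcp_rot: [-3.128, 0.02, 1.067]
ft_force: [-8.5, 5.3, 3.9]
opening: 0.004
```

```bash
cat > tip.py <<'E'
from h import *
N=np.array([609.2,-62.3]); s=env.state(); p,T=tool(s)
t=p+T@[0,0,185]; d=t[:2]-N; print(t.round(1),'ang',np.arctan2(d[1],d[0]).round(4),(T.T@s['ft_force']).round(1),s['moment'].round(2),s['tcp_rot'])
E
python3 tip.py
```

```text
[645.   45.4  20.3] ang 1.2501 [  0.5 -10.1  -3.8] [0.98 1.72 0.04] [-3.12795711  0.01969163  1.06672174]
```

Call:
play_rows([
  {"dx": 0.1,"dy": 0.7,"dz": -0.3,"rx": -0.06,"ry": 0,"rz": 0},
  {"dx": 0.1,"dy": 1.3,"dz": -0.3,"rx": -0.13,"ry": 0,"rz": 0},
  {"dx": 0.1,"dy": 1.3,"dz": -0.3,"rx": -0.13,"ry": 0,"rz": 0},
], fingers=0)

```text
t: 37.45
eef_pos: [648.8, 47.8, 205.2]
tcp_rot: [-3.136, 0.021, 1.067]
ft_force: [-11.8, 7.5, 6.1]
opening: 0.004
```

```bash
python3 tip.py
```

```text
[646.   44.8  20.2] ang 1.2401 [  0.8 -14.   -6.1] [1.36 2.31 0.07] [-3.13619955  0.02146466  1.06704245]
```

Call:
play_rows([
  {"dx": 0.1,"dy": 0.7,"dz": -0.5,"rx": -0.06,"ry": 0.03,"rz": 0},
  {"dx": 0.1,"dy": 1.3,"dz": -0.5,"rx": -0.13,"ry": 0.03,"rz": 0},
  {"dx": 0.1,"dy": 1.3,"dz": -0.5,"rx": -0.13,"ry": 0.03,"rz": 0},
], fingers=0)

```text
t: 37.7
eef_pos: [648.3, 48.1, 205.2]
tcp_rot: [3.14, 0.021, 1.067]
ft_force: [-14.6, 6.3, 7.1]
opening: 0.004
```

```bash
python3 tip.py
```

```text
[646.7  44.6  20.2] ang 1.2336 [ -1.7 -15.8  -7.1] [1.01 2.75 0.05] [3.13993319 0.0209722  1.0674247 ]
```

Call:
play_rows([
  {"dx": 0,"dy": -3,"dz": 0,"rx": 0,"ry": 0,"rz": 0},
  {"dx": 0,"dy": -12,"dz": 0,"rx": 0,"ry": 0,"rz": 0},
  {"dx": 0,"dy": -18,"dz": -20,"rx": 0,"ry": 0,"rz": 0},
  {"dx": 0,"dy": -18,"dz": -60,"rx": 0,"ry": 0,"rz": 0},
  {"dx": 0,"dy": -18,"dz": -95,"rx": 0,"ry": 0,"rz": 0},
  {"dx": 0,"dy": -18,"dz": -130,"rx": 0,"ry": 0,"rz": 0},
  {"dx": 0,"dy": -18,"dz": -160,"rx": 0,"ry": 0,"rz": 0},
], fingers=0)

```text
t: 38.28
eef_pos: [633.6, 60.1, 367.7]
tcp_rot: [3.138, 0.02, 1.067]
ft_force: [-0.8, -0.2, -0.5]
opening: 0.003
```

```bash
python3 - <<'E'
from h import *
print(tool()[0]); print(plan([640,-160,366],1.45))
E
```

```text
[633.63208705  60.0935927  367.71145516]
(array([-189.66,  111.71,    5.91]), array([ 1.000e-03,  1.940e-01, -3.652e+00]))
```

Call:
play_rows([
  {"dx": -35,"dy": 12,"dz": 0,"rx": 0,"ry": 0.1,"rz": -0.6},
  {"dx": -70,"dy": 24,"dz": 0,"rx": 0,"ry": 0.19,"rz": -1.2},
  {"dx": -105,"dy": 37,"dz": 0,"rx": 0,"ry": 0.19,"rz": -1.8},
  {"dx": -140,"dy": 49,"dz": 0,"rx": 0,"ry": 0.19,"rz": -2.4},
  {"dx": -175,"dy": 62,"dz": 0,"rx": 0,"ry": 0.19,"rz": -3},
  {"dx": -210,"dy": 74,"dz": 0,"rx": 0,"ry": 0.19,"rz": -3.6},
  {"dx": -210,"dy": 74,"dz": 0,"rx": 0,"ry": 0.19,"rz": -3.6},
  {"dx": -210,"dy": 74,"dz": 0,"rx": 0,"ry": 0.19,"rz": -3.6},
], fingers=0)

```text
t: 38.95
eef_pos: [596.7, -161.2, 372.1]
tcp_rot: [3.141, 0.001, 1.441]
ft_force: [0.7, 0.1, 0.1]
opening: 0.006
```

```bash
python3 - <<'E'
from h import *
print(tool()[0],env.state()['tcp_rot'])
c=cam('wrist','w18.png')
u,v=proj(c,[[609,-62,27]])[0].astype(int); im=c['image'][:,:,::-1]
a,b=max(0,v-70),max(0,u-65); print(a,b)
cv2.imwrite('pics/w18c.png',cv2.resize(im[a:a+120,b:b+140],None,fx=5,fy=5,interpolation=cv2.INTER_CUBIC))
E
```

```text
[ 596.72033744 -161.18222742  372.1388391 ] [3.14066960e+00 7.62981594e-04 1.44124724e+00]
0 190
```

View pics/w18c.png

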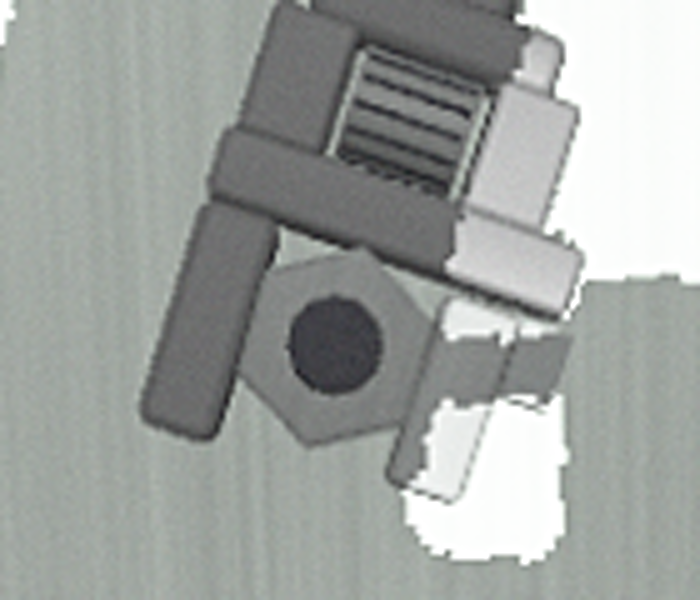

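```bash
cat > nf2.py <<'E'
from h import *
from scipy.optimize import least_squares
import sys
def fit(c,q,crop,out,x0):
    q=(np.array(q)+.5)/5-.5+crop
    def hexa(x,y,a,z=27,r=18.48):
        k=a+np.arange(6)*np.pi/3; return np.c_[x+r*np.cos(k),y+r*np.sin(k),np.full(6,z)]
    res=lambda p: np.linalg.norm(proj(c,hexa(*p))[:,None]-q[None],axis=2).min(0)
    b=least_squares(res,x0); print('nut fit',b.x,b.fun.round(2))
    a,bb=crop[1],crop[0]
    im=cv2.resize(c['image'][a:a+120,bb:bb+140,::-1],None,fx=5,fy=5,interpolation=cv2.INTER_CUBIC)
    cv2.polylines(im,[(((proj(c,hexa(*b.x))-crop)+.5)*5-.5).round().astype(int)],True,(0,0,255),1)
    cv2.imwrite('pics/'+out,im); return b.x
E
python3 - <<'E'
from nf2 import *
c=cam('wrist')
fit(c,[[368,247],[266,278],[241,373],[312,447],[408,427],[438,322]],[190,0],'w18o.png',[609,-62,1.168])
f=lambda u,v,z: unproj(c,[[190-.4+u/5,0-.4+v/5]],z)[0]
# jaw faces
L=[f(275,255,25),f(222,425,25)]; Rr=[f(437,320,25),f(393,465,25)]
for a in (L,Rr):
    d=a[0]-a[1];print('face ang',np.arctan2(d[1],d[0]))
n=(L[0]-L[1])[:2];n/=np.linalg.norm(n);m=np.array([n[1],-n[0]])
print('gap',[(r-L[0])[:2]@m for r in Rr])
E
```

```text
nut fit [610.2613074  -62.03844917   1.16683445] [0.19 0.96 0.52 0.62 0.55 0.34]
face ang 1.1217659431264937
face ang 1.1488618064459808
gap [np.float64(31.386117037410482), np.float64(32.11589570477524)]
```

View pics/w18o.png

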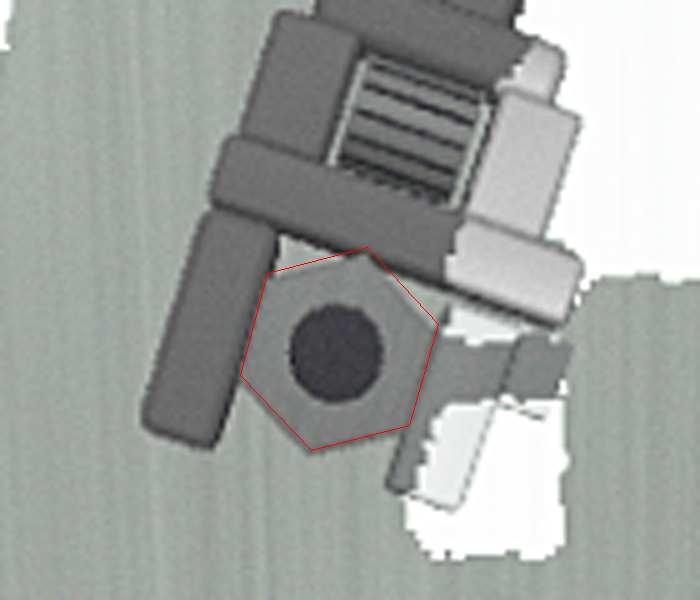

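```bash
python3 - <<'E'
from h import *
print(plan([632,57,370],1.10))
E
```

```text
(array([218.74,   7.15,   2.03]), array([5.000e-03, 3.000e-03, 3.282e+00]))
```

Call:
play_rows([
  {"dx": 35,"dy": 1,"dz": 0,"rx": 0,"ry": 0,"rz": 0.6},
  {"dx": 72,"dy": 2,"dz": 0,"rx": 0,"ry": 0,"rz": 1.2},
  {"dx": 110,"dy": 3,"dz": 0,"rx": 0,"ry": 0,"rz": 1.8},
  {"dx": 148,"dy": 5,"dz": 0,"rx": 0,"ry": 0,"rz": 2.4},
  {"dx": 186,"dy": 6,"dz": 5,"rx": 0,"ry": 0,"rz": 3},
  {"dx": 219,"dy": 7,"dz": 30,"rx": 0,"ry": 0,"rz": 3.28},
  {"dx": 219,"dy": 7,"dz": 65,"rx": 0,"ry": 0,"rz": 3.28},
  {"dx": 219,"dy": 7,"dz": 90,"rx": 0,"ry": 0,"rz": 3.28},
], fingers=0)

```text
t: 39.72
eef_pos: [631.2, 61.3, 280.2]
tcp_rot: [3.141, 0.0, 1.105]
ft_force: [0.6, -0.5, 0.2]
opening: 0.004
```

```bash
python3 - <<'E'
from h import *
print(plan([632,57,205.5],1.10))
E
```

```text
(array([-3.44,  2.61, 74.7 ]), array([0.005, 0.001, 0.044]))
```

Call:
play_rows([
  {"dx": -3.4,"dy": 2,"dz": 25,"rx": 0,"ry": 0,"rz": 0},
  {"dx": -3.4,"dy": 2,"dz": 50,"rx": 0,"ry": 0,"rz": 0},
  {"dx": -3.4,"dy": 2,"dz": 68,"rx": 0,"ry": 0,"rz": 0},
  {"dx": -3.4,"dy": 2,"dz": 74,"rx": 0,"ry": 0,"rz": 0},
  {"dx": -3.4,"dy": 5,"dz": 74,"rx": 0,"ry": 0,"rz": 0},
  {"dx": -3.4,"dy": 9,"dz": 74,"rx": 0,"ry": 0,"rz": 0},
  {"dx": -3.4,"dy": 12,"dz": 74,"rx": 0,"ry": 0,"rz": 0},
], fingers=0)

```text
t: 40.3
eef_pos: [641.2, 53.1, 207.7]
tcp_rot: [3.139, -0.001, 1.105]
ft_force: [0.4, -0.3, -0.6]
opening: 0.006
```

```bash
python3 tip.py; python3 arc.py
```

```text
[641.7  53.   22.7] ang 1.2959 [-0.1  0.5  0.6] [-0.05  0.09  0.04] [ 3.13887790e+00 -8.93846347e-04  1.10503305e+00]
r 117.5 off -23.2 yaw 1.1050330528193684 z 207.69823039094072 F tool [-0.1  0.5  0.6]
```

Call:
play_rows([
  {"dx": 0,"dy": 1,"dz": 1.5,"rx": 0,"ry": 0,"rz": 0},
  {"dx": 0,"dy": 2,"dz": 1.5,"rx": 0,"ry": 0,"rz": 0},
  {"dx": 0,"dy": 3,"dz": 1.5,"rx": 0,"ry": 0,"rz": 0},
], fingers=0)

```text
t: 40.55
eef_pos: [644.1, 51.6, 206.9]
tcp_rot: [3.138, -0.001, 1.105]
ft_force: [-0.9, 0.6, 0.3]
opening: 0.004
```

Call:
play_rows([
  {"dx": 0,"dy": 0.7,"dz": -0.2,"rx": 0,"ry": 0,"rz": 0},
  {"dx": 0,"dy": 1.5,"dz": -0.2,"rx": 0,"ry": 0,"rz": 0},
], fingers=0)

```text
t: 40.72
eef_pos: [645.5, 50.8, 207.6]
tcp_rot: [3.137, -0.002, 1.105]
ft_force: [0.2, 0.2, 0.3]
opening: 0.005
```

Call:
play_rows([
  {"dx": 0,"dy": 0.7,"dz": -0.2,"rx": 0,"ry": 0,"rz": 0},
  {"dx": 0,"dy": 1.5,"dz": -0.2,"rx": 0,"ry": 0,"rz": 0},
], fingers=0)

```text
t: 40.88
eef_pos: [646.7, 50.2, 207.9]
tcp_rot: [3.138, -0.001, 1.105]
ft_force: [-4.4, 3.3, 3.6]
opening: 0.004
```

```bash
python3 tip.py
```

```text
[647.4  50.2  22.9] ang 1.2437 [ 0.9 -5.4 -3.6] [0.43 0.75 0.05] [ 3.13817984e+00 -1.41964206e-03  1.10467149e+00]
```

Contact at about 5 N, so push to about 12 N and see whether anything moves.

Call:
play_rows([
  {"dx": 0,"dy": 0.6,"dz": -0.3,"rx": 0,"ry": 0,"rz": 0},
  {"dx": 0,"dy": 1.2,"dz": -0.3,"rx": 0,"ry": 0,"rz": 0},
  {"dx": 0,"dy": 1.2,"dz": -0.3,"rx": 0,"ry": 0,"rz": 0},
], fingers=0)

```text
t: 41.13
eef_pos: [647.3, 50.0, 207.9]
tcp_rot: [3.14, -0.001, 1.105]
ft_force: [-3.1, 3.1, 1.4]
opening: 0.005
```

```bash
python3 tip.py
```

```text
[647.6  50.   22.9] ang 1.2415 [ 1.4 -4.2 -1.4] [0.46 0.91 0.06] [ 3.14026557e+00 -8.24358276e-04  1.10474726e+00]
```

Call:
play_rows([
  {"dx": 0,"dy": 0.8,"dz": -0.3,"rx": 0,"ry": 0,"rz": 0},
  {"dx": 0,"dy": 1.5,"dz": -0.3,"rx": 0,"ry": 0,"rz": 0},
  {"dx": 0,"dy": 1.5,"dz": -0.3,"rx": -0.04,"ry": 0,"rz": 0},
], fingers=0)

```text
t: 41.38
eef_pos: [647.9, 49.9, 207.9]
tcp_rot: [3.14, 0.0, 1.105]
ft_force: [-9.6, 7.5, 5.5]
opening: 0.005
```

```bash
python3 tip.py
```

```text
[648.2  49.7  22.9] ang 1.2354 [  2.4 -11.9  -5.6] [1.33 1.89 0.09] [3.13968709e+00 4.09344143e-05 1.10473794e+00]
```

Call:
play_rows([
  {"dx": 0,"dy": 0.8,"dz": -0.5,"rx": 0,"ry": 0,"rz": 0},
  {"dx": 0,"dy": 1.5,"dz": -0.5,"rx": -0.06,"ry": 0,"rz": 0},
  {"dx": 0,"dy": 1.5,"dz": -0.5,"rx": -0.06,"ry": 0,"rz": 0},
], fingers=0)

```text
t: 41.63
eef_pos: [648.3, 50.0, 207.9]
tcp_rot: [3.138, 0.001, 1.105]
ft_force: [-8.5, 8.1, 2.4]
opening: 0.002
```

```bash
python3 tip.py
```

```text
[648.8  49.4  22.9] ang 1.2301 [  3.4 -11.2  -2.5] [1.2  1.73 0.02] [3.13768607e+00 1.15939714e-03 1.10473380e+00]
```

Call:
play_rows([
  {"dx": 0,"dy": -3,"dz": 0,"rx": 0,"ry": 0,"rz": 0},
  {"dx": 0,"dy": -12,"dz": 0,"rx": 0,"ry": 0,"rz": 0},
  {"dx": 0,"dy": -18,"dz": -20,"rx": 0,"ry": 0,"rz": 0},
  {"dx": 0,"dy": -18,"dz": -60,"rx": 0,"ry": 0,"rz": 0},
  {"dx": 0,"dy": -18,"dz": -95,"rx": 0,"ry": 0,"rz": 0},
  {"dx": 0,"dy": -18,"dz": -130,"rx": 0,"ry": 0,"rz": 0},
  {"dx": 0,"dy": -18,"dz": -165,"rx": 0,"ry": 0,"rz": 0},
], fingers=0)

```text
t: 42.22
eef_pos: [631.2, 58.6, 374.8]
tcp_rot: [3.137, 0.001, 1.105]
ft_force: [-0.2, 0.4, 0.0]
opening: 0.003
```

```bash
python3 - <<'E'
from h import *
print(plan([597,-161,371],1.441))
E
```

```text
(array([-211.52,   68.11,    4.3 ]), array([ 0.045,  0.017, -3.211]))
```

Call:
play_rows([
  {"dx": -35,"dy": 11,"dz": 0,"rx": 0,"ry": 0,"rz": -0.5},
  {"dx": -70,"dy": 23,"dz": 0,"rx": 0.04,"ry": 0,"rz": -1.1},
  {"dx": -105,"dy": 34,"dz": 0,"rx": 0.04,"ry": 0,"rz": -1.7},
  {"dx": -140,"dy": 45,"dz": 0,"rx": 0.04,"ry": 0,"rz": -2.2},
  {"dx": -178,"dy": 57,"dz": 2,"rx": 0.04,"ry": 0,"rz": -2.7},
  {"dx": -211.5,"dy": 68,"dz": 4,"rx": 0.04,"ry": 0,"rz": -3.2},
  {"dx": -211.5,"dy": 68,"dz": 4,"rx": 0.04,"ry": 0,"rz": -3.2},
  {"dx": -211.5,"dy": 68,"dz": 4,"rx": 0.04,"ry": 0,"rz": -3.2},
], fingers=0)

```text
t: 42.88
eef_pos: [596.3, -162.6, 371.2]
tcp_rot: [3.141, 0.002, 1.437]
ft_force: [0.6, 0.2, 0.0]
opening: 0.006
```

```bash
python3 - <<'E'
from h import *
import pickle
cam('wrist'); cam('wrist')
c=cam('wrist','w19.png'); pickle.dump(c,open('w19.pkl','wb'))
print(tool()[0],env.state()['tcp_rot'])
im=c['image'][:,:,::-1]
cv2.imwrite('pics/w19c.png',cv2.resize(im[0:120,190:330],None,fx=5,fy=5,interpolation=cv2.INTER_CUBIC))
E
```

```text
[ 596.93754667 -160.01378022  371.38499044] [3.14100620e+00 1.90063840e-03 1.44013725e+00]
```

View pics/w19c.png

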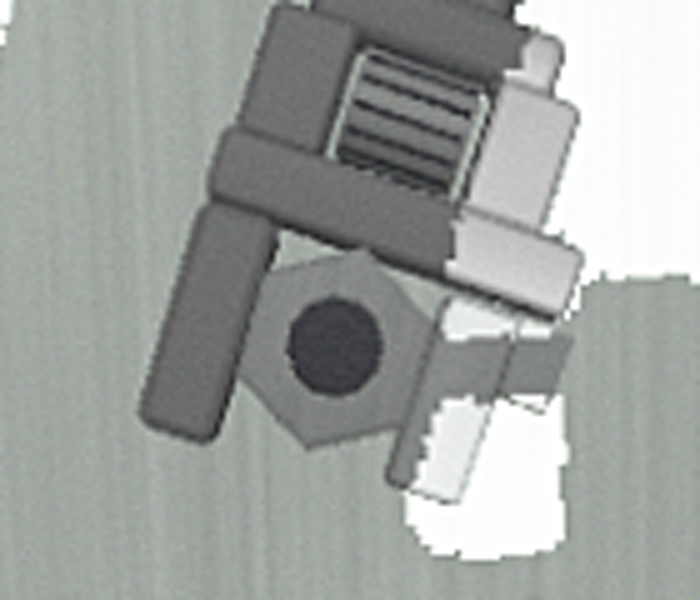

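```bash
python3 - <<'E'
from h import *
c=cam('top','t20.png'); s=env.state(); print(s['t'],s['ft_force'],env.job_done())
E
```

```text
the job is handed in; nothing more can be done
43.0833 [ 0.33895058 -0.28812217  0.44036915] None
```

View pics/t20.png

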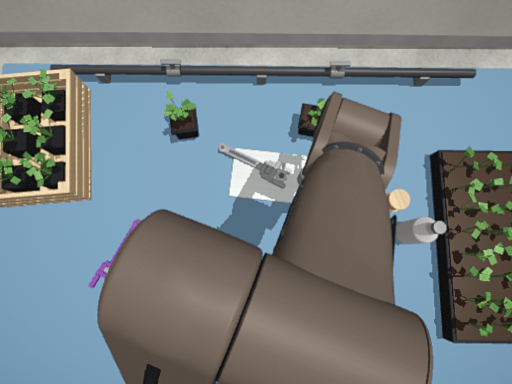

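I set the steel wrench flat on the plate around the nut and closed its jaws with six worm strokes, pressing with at most about 15 N at the readings. I then pushed the handle clockwise with the closed fingertips until it stopped. The job was handed in at 43.1 s with the gripper clear of everything; no verdict is reported.

**Jaw fit:** on the last stroke the drag rose to about 13 N, so the jaws looked to be on the nut. Before the swing the pictures gave a gap of about 32.5 mm, a clearance of roughly 0.5 mm. After it I read 31.4–32.1 mm, with faint edges. The wrench sits about 0.02–0.05 rad askew to the nut, so some clearance remains.

**Nut tightness:** the wrist pictures show the nut turned about 0.56 rad. A second push of about 12 N at roughly 115 mm out left nut and wrench unmoved in the picture.
- The largest push reading was 15.8 N (about 1.8 N m), below the stated skid level of about 2.4 N m.
- The push readings did not fully agree: force wavered between 9 and 16 N and the computed fingertip crept about 2 mm. I put that down to the gripper flexing, because the picture did not change.

**Everything else:** the last top picture shows the wrench lying on the nut. The purple wrench and the bystanders still in view look undisturbed. The arm hid the washer and trowel, and partly hid some others, so I did not re-check those.

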